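Change the packs in a flip-top battery case

TASK

Raise the lid of the white battery case and lock its folding stay, pushing the elbow over to its stop so that the lid stays up unaided. Then move every spent pack from the case to the return tote and stand every fresh pack from the bench upright in a cradle of the case, all packs upright and fully down. Last, push the spring-centred lever on the control box fully over towards the lens (never the other way), hold it there for two seconds and let it spring back; leave the lid up on its locked stay and the other things on the bench where they are.

Things in the scene. Friction and masses are not known exactly. Their poses are not given: they have to be found in the camera images.
- case: white flip-top case, fixed, 190 x 310 x 90 mm tall. Origin: centre of its underside; x from its front to the hinge side, y left, z up. Along the front four cradles, 116 (x) by 62 mm (y), centred at x -32, y -99, -33, 33, 99 mm, parted by ribs 30 mm high; packs stand lengthwise in x on the floor, 5 mm up. Black busbar gear, 50 mm high, fills the rear.
- lid (a joint): white finned lid, 12 mm plate, 0.6 kg, hinged on the case's rear rim: 0 shut, grows as it rises, 1.48 rad with the stay straight, 1.47 with it locked. The stiff hinge just holds it by itself above about 1.1 rad; lower, it falls shut.
- lid_bar (a point): middle of the lid's steel pull bar, 110 mm long, 10 mm thick, parallel to the case's y, 42 mm clear of the lid's front edge on an arm at each end, 232 mm from the hinge line and, shut, 6 mm above it. It can be pinched across from above and turns between the fingers. The frame turns with the lid.
- lid_hinge (a point): middle of the lid's hinge line on the case's rear rim, 90 mm above its underside; the line runs along the case's y.
- stay (a joint): elbow of the folding stay, a strut of two 75 mm links on the outside of the case's right (-y) side: 0 folded (lid shut), 2.44 rad straight, 2.64 at its stop past dead centre = locked. It unfolds as the lid rises (1.3 at lid 1.1, 1.8 at lid 1.35), elbow bulging to the front. Pushing the elbow rearwards (case's +x) with about 8 N takes it through straight, lifting the lid the last bit.
- stay_knob (a point): middle of the round black knob on the stay's elbow, a bar 16 mm thick, 50 mm long, sticking out sideways along the case's y; point 36 mm out from the strut. The strut moves in the case's x-z plane. In the case frame it is at x 28, z 144 mm with the lid at 1.35 rad, and x 62, z 135 mm when locked. The frame turns with the strut.
- tote: black open return tote, fixed, 170 (x) x 210 (y) x 50 mm tall, walls and floor 4 mm. Origin: centre of its underside; x, y along its sides, z up. Two packs fit upright side by side, lengthwise in x, at y -50 and 50 mm.
- control: grey control box of the battery contactor, fixed, 100 (x) x 160 (y) x 55 mm tall. Origin: centre of its underside. A lever with a black ball stands on its middle; a domed glass lens sits on top, 62 mm to the +y side of its centre.
- lever (a joint): the lever, spring-centred: 0 upright, positive leaning towards the lens (the box's +y), stops at 0.6 rad either way; about 8 N at the ball takes it fully over; pivot 52 mm above the box's underside.
- lever_ball (a point): centre of the lever's black ball, 30 mm across, 90 mm from the pivot (142 mm above the box's underside when upright).
- driver: a screwdriver lying on the bench; not part of the job.
- tape: a roll of black tape, 90 mm across, lying flat; not part of the job.
- meter: a black hand meter, 150 x 75 x 35 mm, lying on the bench; not part of the job.
- radio: a flat white radio unit, 120 x 120 x 30 mm, lying on the bench; not part of the job.
- cleaner: an aerosol can, 56 mm thick, 150 mm tall, standing on the bench; not part of the job.
- mug: a white mug standing on the bench; not part of the job.
- new1_mid (a point): fresh pack: a grey battery pack standing upright, body 100 x 50 x 48 mm, with a black rib to carry it by on top (60 long, 14 wide, 34 mm tall, along the pack), 82 mm tall in all, 0.42 kg. Point: its centre, 41 mm above its underside; x along the pack, z up. Grip the rib across, 30 mm above this point. On the bench left of the case; some may be absent.
- new2_mid (a point): fresh pack: a grey battery pack standing upright, body 100 x 50 x 48 mm, with a black rib to carry it by on top (60 long, 14 wide, 34 mm tall, along the pack), 82 mm tall in all, 0.42 kg. Point: its centre, 41 mm above its underside; x along the pack, z up. Grip the rib across, 30 mm above this point. On the bench left of the case; some may be absent.
- new3_mid (a point): fresh pack: a grey battery pack standing upright, body 100 x 50 x 48 mm, with a black rib to carry it by on top (60 long, 14 wide, 34 mm tall, along the pack), 82 mm tall in all, 0.42 kg. Point: its centre, 41 mm above its underside; x along the pack, z up. Grip the rib across, 30 mm above this point. On the bench left of the case; some may be absent.
- new4_mid (a point): fresh pack: a grey battery pack standing upright, body 100 x 50 x 48 mm, with a black rib to carry it by on top (60 long, 14 wide, 34 mm tall, along the pack), 82 mm tall in all, 0.42 kg. Point: its centre, 41 mm above its underside; x along the pack, z up. Grip the rib across, 30 mm above this point. On the bench left of the case; some may be absent.
- old1_mid (a point): spent pack: a grey battery pack standing upright, body 100 x 50 x 48 mm, with a black rib to carry it by on top (60 long, 14 wide, 34 mm tall, along the pack), 82 mm tall in all, 0.42 kg. Point: its centre, 41 mm above its underside; x along the pack, z up. Grip the rib across, 30 mm above this point. In a cradle of the case; some are absent.
- old2_mid (a point): spent pack: a grey battery pack standing upright, body 100 x 50 x 48 mm, with a black rib to carry it by on top (60 long, 14 wide, 34 mm tall, along the pack), 82 mm tall in all, 0.42 kg. Point: its centre, 41 mm above its underside; x along the pack, z up. Grip the rib across, 30 mm above this point. In a cradle of the case; some are absent.
- old3_mid (a point): spent pack: a grey battery pack standing upright, body 100 x 50 x 48 mm, with a black rib to carry it by on top (60 long, 14 wide, 34 mm tall, along the pack), 82 mm tall in all, 0.42 kg. Point: its centre, 41 mm above its underside; x along the pack, z up. Grip the rib across, 30 mm above this point. In a cradle of the case; some are absent.
- old4_mid (a point): spent pack: a grey battery pack standing upright, body 100 x 50 x 48 mm, with a black rib to carry it by on top (60 long, 14 wide, 34 mm tall, along the pack), 82 mm tall in all, 0.42 kg. Point: its centre, 41 mm above its underside; x along the pack, z up. Grip the rib across, 30 mm above this point. In a cradle of the case; some are absent.
Things that resemble listed ones, but are neither listed nor needed, are in the scene too. What is shaped like the control but blue is not meant.

How it is judged:
By the outcome, as a careful person would: the job done as asked, in the order asked, and still so for the second after the job is handed in, with the robot touching nothing.
Of new1, new2, new3, new4 only 3 to 4 are there at a start; the rules pass over those that are not, and their reading is None.
Of old1, old2, old3, old4 only 1 to 2 are there at a start; the rules pass over those that are not, and their reading is None.
At some moment in a run one of new1, new2, new3, new4 may be knocked a few centimetres aside while the robot is not near it.
It also fails if it takes over 210 s, if anything falls off the work surface, if the arm or the gripper's body presses on something with over 40 N, if the wrist force passes 120 N, or if a joint passes its speed limit or range.

ROBOT

A 7-joint arm with a two-finger parallel gripper is mounted at the origin on the work surface. World frame = base frame: x ahead of the robot, y to its left, z up, the work surface at z = 0. Lengths are in m, angles in rad, forces in N, time in s.
With the tool pointing down it reaches from about 0.425 to 1.025 m from the base axis. Payload 3.6 kg.
Tool frame: the origin (TCP) lies at the very end of the fingers, on their centre line; the grasp point (between the pads) lies 19 mm behind it; y points along the fingers, x is the direction in which the jaws open and shut, and the axes are right-handed (so a half turn about y gives the same grasp; the last joint's range is limited). The gripper opens to 85 mm and grips with 20 to 120 N. Pads are 22 mm wide; open, the fingers measure 114 mm over their backs; the gripper's body (76 mm by 85 mm) begins 54 mm behind the grasp point. The pads swing forward as they close: fully open they stand 13 mm farther back than shut.
Start: joints at [1.212, 0.591, 0.048, 1.609, -0.033, 0.943, -0.034], TCP at [0.19, -0.7, 0.231] pointing down, gripper open.
Joint ranges: [-2.69, 2.69], [-0.47, 2.24], [-1.27, 1.36], [0.19, 2.51], [-1.53, 4.68], [0.08, 2.07], [-3.09, 3.09]. Speed limits (rad/s): [2.57, 2.57, 3.14, 3.14, 3.14, 3.14, 3.14].

INTERFACE

Orientations are given as a rotation vector (axis times angle).
In Python, from station import get_obs, vision, bot gives the robot as it stands.
- The arm moves only by the tool apply_moves, never from a script. Its argument "steps" is a list of rows, each an object with "slide": the shift along the tool's x, y, z normalised to -1 to 1, where 1 is 0.25 m, a list of three; "yaw": the turn about the tool's y normalised to -1 to 1, where 1 is 180 degrees; "gripper": the closure, from -1 (fully open) to 1 (shut), so that 0 is half open. A call has exactly 5 rows; each row is the pose to reach, as a shift and turn from the pose measured when the call began, along the tool's axes at that moment, turning the shorter way round; what a row does not reach only later rows make up. A row lasts 1/8 s, in which the tool goes at most 62.5 mm and 10.7 degrees, less where a joint would pass 70% of its speed; a pose out of reach is approached as far as the arm can. A call with a number of a shift or a turn outside -1 to 1 is refused whole. A call with a gripper value outside its range is refused whole. The fingers move at their own pace and stop on an object; "squeeze" is the grip in N (left out, the last holds). Time passes only in rows, so rows that repeat a pose let the fingers close, or fill a call up. It gives the time, the measured TCP pose, the force and the opening at its end, in the units of the state.
- get_obs(): the state, without advancing time (a new reading comes with each control period).
- vision.grab_frame(name): name is "scene" or "side" or "wrist"; returns (picture, depth): 384x512x3 uint8, blue, green, red; 384x512 float32, m along the optical axis (not along the pixel's ray), 0 where there is no reading.
- vision.camera_params(name): a dict with "K" (3x3 intrinsics, pixels), "R" (3x3) and "t" (3): a world point X has camera coordinates R X + t. Camera axes: x right, y down, z forward; pixel columns grow to the right and rows downward; lengths in m; the calibration is good to about 2 mm. A picture is of the moment at which its call begins: read the wrist's pose just before it. camera_params takes no time and is no camera call; for the wrist camera it gives the pose at the moment of the call.
- bot.finish_job(): hands the job in, once; it reports no verdict.
The state is a dict: "time": time; "qpos": joint angles; "qvel": joint speeds; "joint_torque": joint torques, N m; "eef_pos": TCP position; "orientation": TCP orientation; "wrist_force": force on the tool from outside, world axes, zero at the start; "moment": the same for the moment, N m; "finger_gap": finger opening in m.
Only numpy, scipy, OpenCV 4.12 (cv2) and the standard library are available. Lean on these libraries where they do the work, as an engineer would, in place of code of your own. Each camera call takes 0.05 s, during which the arm holds its last target. There are 200 camera calls.

## Working session

There is one attempt and no reset: what is moved stays moved. The work goes in short steps, Python scripts to look and compute and a tool call to move; the robot and the scene stay as the last step left them, time stands still between calls to the robot, and variables do not carry over. Pictures are saved under pics/ and viewed, about 12 in all and at most 16, crops included, and the job is handed in when it is done.

Besides the shell and the picture viewer there is one more tool, called after "Emit:" as name(argument=value, ...) on one line, values as JSON. apply_moves: Moves the arm, as the interface text tells. Scaled input: -1 to 1 covers 0.25 m each way for a shift and 180 degrees each way for a turn. Its arguments: {"type":"object","properties":{"steps":{"type":"array","items":{"type":"object","properties":{"slide":{"type":"array","items":{"type":"number"}},"yaw":{"type":"number"},"gripper":{"type":"number"}}}},"squeeze":{"type":"number"}},"required":["steps"]}

```bash
mkdir -p pics; ls
cat > h.py <<'E'
import numpy as np, cv2
from scipy.spatial.transform import Rotation as Ro
from station import get_obs, vision, bot
def cam(n):
    p=vision.camera_params(n); return np.array(p["K"]),np.array(p["R"]),np.array(p["t"])
def grab(n,f=None):
    p=cam(n); im,d=vision.grab_frame(n)
    if f: cv2.imwrite(f"pics/{f}.png",im)
    np.savez(f"/tmp/{n}.npz",im=im,d=d,K=p[0],R=p[1],t=p[2])
    return im,d,p
def load(n):
    z=np.load(f"/tmp/{n}.npz"); return z["im"],z["d"],(z["K"],z["R"],z["t"])
def cloud(d,p):
    K,R,t=p; v,u=np.indices(d.shape); 
    c=np.stack([(u-K[0,2])/K[0,0]*d,(v-K[1,2])/K[1,1]*d,d],-1)
    return (c-t)@R
def plane(u,v,z,p):
    K,R,t=p; r=R.T@np.linalg.solve(K,[u,v,1.]); o=-R.T@t
    return o+r*(z-o[2])/r[2]
def proj(X,p):
    K,R,t=p; c=K@(R@np.asarray(X,float)+t); return c[:2]/c[2]
E
python3 - <<'E'
from h import *
o=get_obs(); print(o)
print(Ro.from_rotvec(o["orientation"]).as_matrix().round(3))
for n in("scene","side"):
    im,d,p=grab(n,n+"0"); print(n,(-p[1].T@p[2]).round(3),p[1][2].round(3),(d>0).mean())
a=np.hstack([cv2.imread("pics/scene0.png"),cv2.imread("pics/side0.png")])
E
```

```text
pics
{'time': 0.0, 'qpos': array([ 1.2124951 ,  0.59209879,  0.04826688,  1.60983212, -0.03326898,
        0.94269549, -0.03371035]), 'qvel': array([ 1.96138474e-03,  1.92287053e-04, -1.68003793e-03, -5.88085533e-04,
        8.49380274e-05,  1.65576266e-04, -7.62837443e-04]), 'joint_torque': array([-2.06112636e-04, -5.48691201e+01,  1.54617626e+00, -1.98122746e+01,
        9.33886069e-03,  8.91864795e-03,  9.03272657e-07]), 'eef_pos': array([ 0.18954743, -0.69892462,  0.23015108]), 'orientation': array([-1.32166083,  1.01321067, -1.01013253]), 'wrist_force': array([-0.30020111,  0.18670644, -0.07740714]), 'moment': array([ 0.01691412, -0.01089855,  0.01583676]), 'finger_gap': 0.08539110216814584}
[[ 0.262 -0.001  0.965]
 [-0.965  0.002  0.262]
 [-0.002 -1.    -0.   ]]
scene [ 1.105 -0.662  0.684] [-0.613  0.595 -0.521] 0.9815216064453125
side [-0.203  0.694  0.917] [ 0.505 -0.581 -0.638] 0.9924570719401041
```

Run:
```python
import cv2
for n in("scene","side"):
    im=cv2.imread(f"pics/{n}0.png"); cv2.imwrite(f"pics/{n}0b.png",cv2.resize(im,(800,600),interpolation=cv2.INTER_CUBIC))
```

```text
(no output)
```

View pics/scene0b.png

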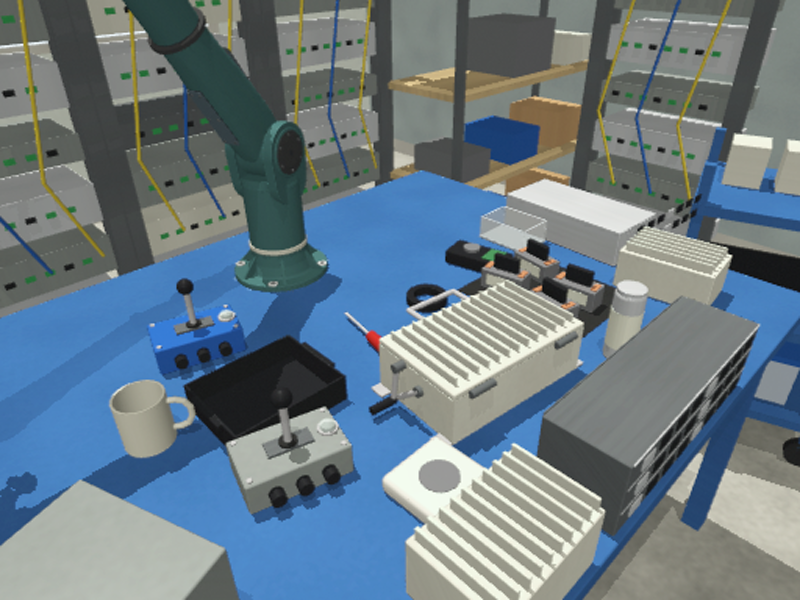

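View pics/side0b.png

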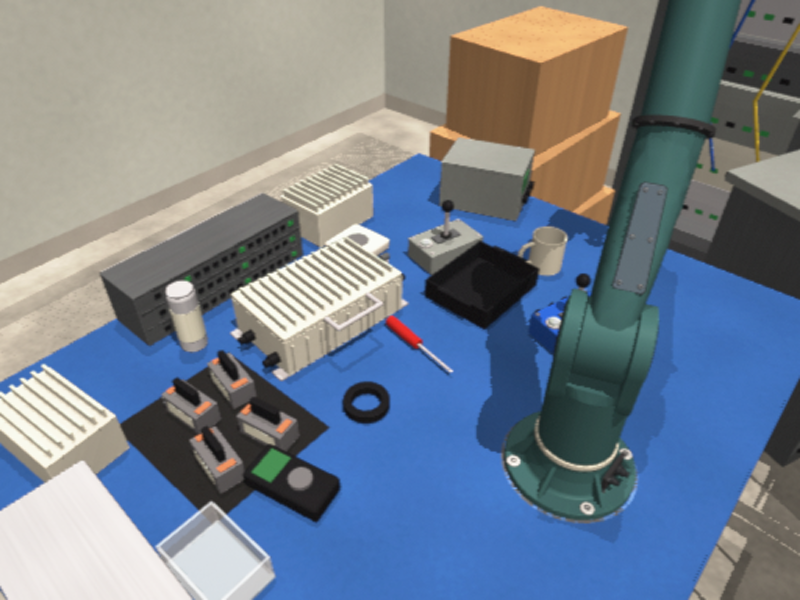

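The scene view (pixels at 800x600) shows the finned case with the pull bar (435,300) and stay knob (385,405). The grey control is at (290,455), its blue twin at (195,335) and the tote at (265,385). Four fresh packs stand on a dark mat at about (545,275). I'll fuse both depth maps into a top view to measure poses.

```bash
cat > /tmp/o.py <<'E'
from h import *
P=[];C=[]
for n in("scene","side"):
    im,d,p=load(n); X=cloud(d,p); m=d>0; P.append(X[m]);C.append(im[m])
P=np.vstack(P);C=np.vstack(C)
np.savez("/tmp/pc.npz",P=P,C=C)
m=(P[:,0]>0.0)&(P[:,0]<1.2)&(P[:,1]>-.9)&(P[:,1]<.7)&(P[:,2]<.4)&(P[:,2]>-.03)
P=P[m];C=C[m]; i=np.argsort(P[:,2]); P=P[i];C=C[i]
s=480; W=int(1.6*s);H=int(1.2*s)
O=np.zeros((H,W,3),np.uint8)
u=((.7-P[:,1])*s).astype(int).clip(0,W-2); v=((1.2-P[:,0])*s).astype(int).clip(0,H-2)
for a in(0,1):
  for b in(0,1): O[v+a,u+b]=C
for k in range(12):
    x=k*.1; y=int((1.2-x)*s); cv2.line(O,(0,y),(W,y),(0,255,255) if k%5==0 else (90,160,90),1); cv2.putText(O,f"{x:.1f}",(0,y),0,.4,(255,255,255),1)
for k in range(-8,7):
    y=k*.1; x=int((.7-y)*s); cv2.line(O,(x,0),(x,H),(0,255,255) if k%5==0 else (90,160,90),1); cv2.putText(O,f"{y:.1f}",(x,10),0,.4,(255,255,255),1)
cv2.imwrite("pics/top.png",O); print(O.shape)
E
PYTHONPATH=. python3 /tmp/o.py
```

```text
Traceback (most recent call last):
  File "h.py", line 1, in <module>
    import numpy as np, cv2
ModuleNotFoundError: No module named 'cv2'
```

```bash
cp /tmp/o.py o.py; python3 o.py
```

```text
(576, 768, 3)
```

View pics/top.png

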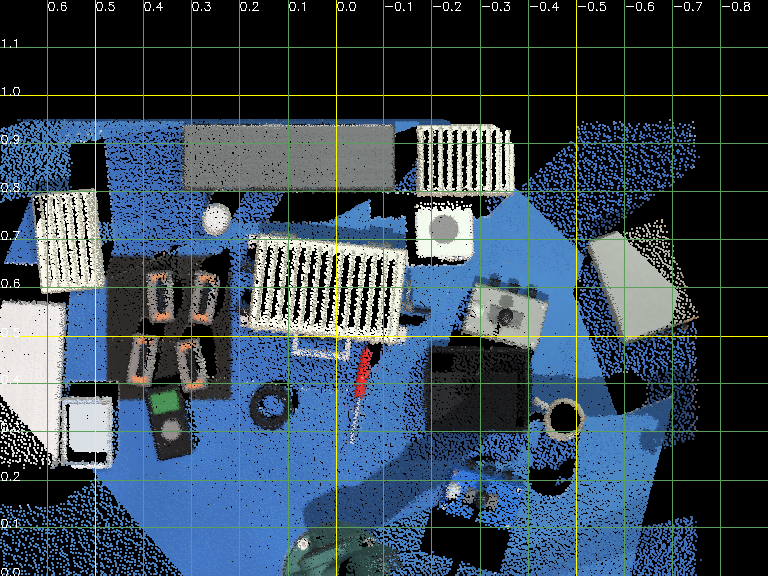

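The top view shows the case at about (0.60,0.02) with its bar towards the robot, the tote at (0.40,-0.29), the grey control at (0.55,-0.35), and four packs on the mat. Next I'll fit the poses.

```bash
cat > fit.py <<'E'
from h import *
z=np.load("/tmp/pc.npz");P=z["P"];C=z["C"].astype(int)
def box(x0,x1,y0,y1,z0,z1,col=None):
    m=(P[:,0]>x0)&(P[:,0]<x1)&(P[:,1]>y0)&(P[:,1]<y1)&(P[:,2]>z0)&(P[:,2]<z1)
    if col is not None: m&=col
    return P[m]
def rect(name,Q):
    # trim stray points by occupancy opening
    h=np.zeros((800,800),np.uint8);h[((Q[:,0])*800).astype(int).clip(0,799),((Q[:,1]+.5)*800).astype(int).clip(0,799)]=1
    h=cv2.morphologyEx(cv2.morphologyEx(h,cv2.MORPH_CLOSE,np.ones((5,5))),cv2.MORPH_OPEN,np.ones((3,3)))
    ok=h[((Q[:,0])*800).astype(int).clip(0,799),((Q[:,1]+.5)*800).astype(int).clip(0,799)]>0
    Q=Q[ok]; (c,s,a)=cv2.minAreaRect(Q[:,:2].astype(np.float32))
    print(name,len(Q),np.round(c,4),np.round(s,3),round(a,1),"z",Q[:,2].min().round(3),np.median(Q[:,2]).round(3),Q[:,2].max().round(3))
br=C.sum(1)
if __name__=="__main__":
    rect("lid",box(.47,.75,-.17,.22,.085,.14,br>330))
    rect("bar",box(.44,.5,-.05,.12,.08,.12))
    rect("tote",box(.27,.51,-.42,-.15,.042,.056))
    rect("ctrl",box(.46,.65,-.46,-.24,.045,.06))
    rect("ball",box(.49,.6,-.4,-.3,.125,.17))
    rect("lens",box(.5,.66,-.36,-.24,.058,.09))
    rect("knob",box(.5,.62,-.22,-.14,.0,.2))
    for n,b in dict(A=(.52,.66,.32,.42),B=(.52,.66,.24,.32),C=(.38,.52,.36,.44),D=(.38,.52,.26,.35)).items():
        rect(n+"body",box(*b,.038,.056)); rect(n+"rib",box(*b,.064,.095,br<150))
E
python3 fit.py
```

```text
lid 9121 [0.5843 0.0069] [0.337 0.243] 84.3 z 0.085 0.106 0.123
bar 316 [0.4775 0.0229] [0.139 0.049] 87.2 z 0.082 0.1 0.106
tote 1551 [ 0.4051 -0.2994] [0.241 0.209] 89.8 z 0.042 0.05 0.056
ctrl 2841 [ 0.5215 -0.34  ] [0.172 0.152] 75.5 z 0.045 0.056 0.06
ball 211 [ 0.5419 -0.3512] [0.032 0.03 ] 6.0 z 0.126 0.15 0.162
lens 451 [ 0.5569 -0.3189] [0.086 0.084] 83.3 z 0.058 0.062 0.09
knob 1244 [ 0.5601 -0.1799] [0.08 0.12] 89.8 z 0.0 0.003 0.105
Abody 589 [0.583  0.3669] [0.106 0.052] 3.2 z 0.038 0.048 0.056
Arib 209 [0.5828 0.3659] [0.065 0.015] 3.1 z 0.064 0.078 0.087
Bbody 465 [0.5803 0.2749] [0.051 0.106] 80.2 z 0.038 0.049 0.056
Brib 189 [0.5805 0.2754] [0.013 0.066] 79.8 z 0.064 0.079 0.087
Cbody 693 [0.4504 0.404 ] [0.051 0.106] 80.6 z 0.038 0.048 0.056
Crib 190 [0.4508 0.405 ] [0.013 0.067] 80.1 z 0.065 0.08 0.086
Dbody 614 [0.4398 0.3023] [0.107 0.051] 9.7 z 0.038 0.048 0.056
Drib 237 [0.4393 0.3015] [0.062 0.017] 8.8 z 0.064 0.079 0.086
```

Run:
```python
from fit import *
Q=box(.47,.75,-.17,.22,.098,.14,br>330)
print(np.histogram(Q[:,2],bins=10))
for a in np.radians([-4,-4.5,-5,-5.5,-6,-6.5]):
    c,s=np.cos(a),np.sin(a); U=Q[:,0]*c+Q[:,1]*s; V=-Q[:,0]*s+Q[:,1]*c
    out=[]
    for W in(U,V):
        h,e=np.histogram(W,bins=np.arange(-.3,.9,.002)); t=h>0.25*np.median(h[h>5]); i=np.where(t)[0]
        out+= [e[i[0]],e[i[-1]+1], np.abs(np.diff(h)).max()]
    print(np.degrees(a).round(1),np.round(out,3))
B=box(.44,.5,-.05,.12,.085,.11)
# bar: line fit of front strip
m,c=np.polyfit(B[:,1],B[:,0],1); 
Bb=B[B[:,0]<m*B[:,1]+c]
for _ in range(4):
    m,c=np.polyfit(Bb[:,1],Bb[:,0],1); r=Bb[:,0]-m*Bb[:,1]-c; Bb=Bb[np.abs(r)<.008]
print("bar slope deg",-np.degrees(np.arctan(m)),"y",np.percentile(Bb[:,1],[0,1,99,100]),"x at ymid",m*Bb[:,1].mean()+c,"z",np.percentile(Bb[:,2],[5,50,95]))
# right wall & left wall vertical faces
for n,b in dict(left=(.5,.75,.14,.22,.02,.075),right=(.47,.72,-.2,-.1,.02,.075),front=(.47,.55,-.1,.18,.02,.075)).items():
    W=box(*b,br>330)
    if len(W)>50:
        l=cv2.fitLine(W[:,:2].astype(np.float32),cv2.DIST_HUBER,0,.003,.003).ravel(); print(n,len(W),l.round(3),np.degrees(np.arctan2(l[1],l[0])).round(1))
K=box(.47,.65,-.24,-.13,.03,.12)
print(len(K)); 
Kd=box(.44,.65,-.26,-.12,.02,.13,br<150); print(np.percentile(Kd,[2,50,98],axis=0).round(3))
im,_,_=load("scene"); cv2.imwrite("pics/c1.png",cv2.resize(im[185:300,220:390],None,fx=4.5,fy=4.5,interpolation=cv2.INTER_CUBIC))
```

```text
(array([ 539, 1251, 1892,  849,  671,  676,  704,  867,  941,  176]), array([0.09800319, 0.10047144, 0.10293969, 0.10540794, 0.1078762 ,
       0.11034445, 0.1128127 , 0.11528095, 0.11774921, 0.12021746,
       0.12268571]))
-4.0 [ 0.496  0.7   36.    -0.096  0.218 96.   ]
-4.5 [ 4.98e-01  6.98e-01  3.40e+01 -9.00e-02  2.22e-01  1.15e+02]
-5.0 [ 4.98e-01  6.96e-01  3.40e+01 -8.40e-02  2.26e-01  1.21e+02]
-5.5 [ 4.98e-01  6.96e-01  6.00e+01 -8.00e-02  2.32e-01  1.59e+02]
-6.0 [ 4.96e-01  6.94e-01  9.30e+01 -7.40e-02  2.36e-01  1.73e+02]
-6.5 [ 4.96e-01  6.92e-01  9.40e+01 -6.80e-02  2.42e-01  1.68e+02]
bar slope deg -2.848613513457184 y [-0.02592725 -0.02477919  0.09134271  0.09322604] x at ymid 0.46413203124932434 z [0.09539802 0.10054482 0.10433419]
left 529 [ 0.996 -0.086  0.631  0.168] -4.9
right 1259 [ 0.994 -0.106  0.57  -0.133] -6.1
front 800 [0.111 0.994 0.505 0.032] 83.6
938
[[ 0.442 -0.258  0.021]
 [ 0.476 -0.209  0.035]
 [ 0.559 -0.159  0.053]]
```

View pics/c1.png

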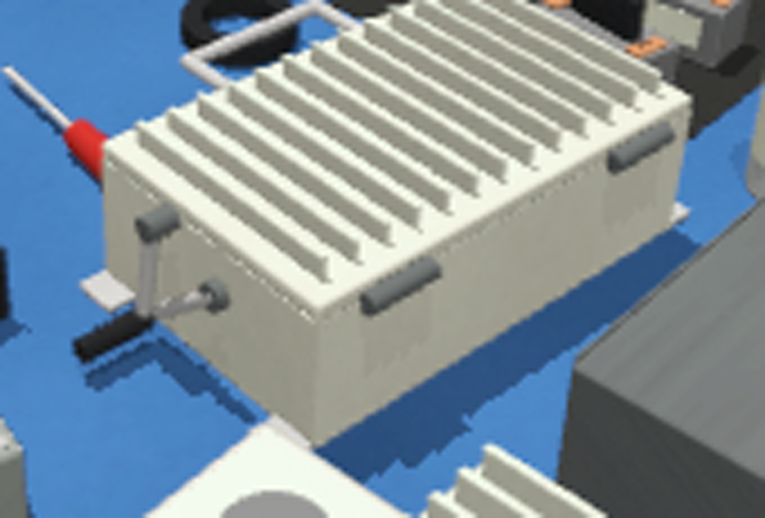

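The crop confirms this is the case: it has the pull bar, the stay on the right side (crop ~(150,300)) and the hinges at the rear. The wall, lid and bar fits agree: centre (0.599,0.0175), yaw about -6°, bar at (0.463,0.032,0.097).

```bash
cat > plan.py <<'E'
from h import *
CA=np.radians(-6.0); CC=np.array([.5991,.0175])
def case(x,y): c,s=np.cos(CA),np.sin(CA); return CC+[x*c-y*s,x*s+y*c]
def st():
    o=get_obs(); M=Ro.from_rotvec(o["orientation"]).as_matrix()
    return np.array(o["eef_pos"]),np.degrees(np.arctan2(M[1,0],M[0,0])),o
def plan(wps):
    """wps: (x,y,z,phi) TCP targets, phi = heading of tool x in deg; split into calls"""
    p,f,o=st(); print("now t",round(o["time"],2),p.round(4),"phi",f.round(1),"gap",round(o["finger_gap"],4),"F",o["wrist_force"].round(1),"q",o["qpos"].round(2))
    for w in wps:
        t=np.array(w[:3],float); 
        while True:
            dp=t-p; df=(w[3]-f+180)%360-180
            n=max(1,np.ceil(np.linalg.norm(dp)/.25-1e-6),np.ceil(abs(df)/50-1e-6)); dp=dp/n; df=df/n
            a=np.radians(f); X=np.array([np.cos(a),np.sin(a),0]);Y=np.array([0,0,-1.]);Z=np.cross(X,Y)
            s=np.round(np.array([dp@X,dp@Y,dp@Z])/.25,3); yw=np.round(-df/180,3)
            p=p+.25*(s[0]*X+s[1]*Y+s[2]*Z); f=f-yw*180
            print("slide",s.tolist(),"yaw",float(yw)," ->",p.round(3),round(f,1))
            if n<=1: break
E
python3 - <<'E'
from plan import *
b=case(-137,0) if 0 else case(-.137,0); print(b)
plan([(.42,-.5,.24,-50),(.55,-.15,.24,-20),(b[0],b[1],.16,-6),(b[0],b[1],.075,-6)])
E
```

```text
[0.4628505 0.0318204]
now t 0.1 [ 0.1896 -0.699   0.2302] phi -74.8 gap 0.0853 F [ 0.4 -0.5  0.4] q [ 1.21  0.59  0.05  1.61 -0.03  0.94 -0.03]
slide [-0.263, -0.02, 0.549] yaw -0.069  -> [ 0.305 -0.6    0.235] -62.4
slide [-0.14, -0.019, 0.593] yaw -0.069  -> [ 0.42 -0.5   0.24] -50.0
slide [-0.369, -0.0, 0.649] yaw -0.083  -> [ 0.485 -0.325  0.24 ] -35.0
slide [-0.189, -0.0, 0.722] yaw -0.084  -> [ 0.55 -0.15  0.24] -19.9
slide [-0.575, 0.32, 0.565] yaw -0.077  -> [0.463 0.032 0.16 ] -6.1
slide [-0.0, 0.34, 0.0] yaw -0.0  -> [0.463 0.032 0.075] -6.1
```

Emit:
apply_moves(steps=[{"slide": [-0.263, -0.02, 0.549], "yaw": -0.069, "gripper": 0.3}, {"slide": [-0.263, -0.02, 0.549], "yaw": -0.069, "gripper": 0.3}, {"slide": [-0.263, -0.02, 0.549], "yaw": -0.069, "gripper": 0.3}, {"slide": [-0.263, -0.02, 0.549], "yaw": -0.069, "gripper": 0.3}, {"slide": [-0.263, -0.02, 0.549], "yaw": -0.069, "gripper": 0.3}], squeeze=60)

```text
time: 0.72
eef_pos: [0.3031, -0.6005, 0.2351]
orientation: [-1.399, 0.851, -0.847]
wrist_force: [-1.1, 0.1, 0.5]
finger_gap: 0.0301
```

Emit:
apply_moves(steps=[{"slide": [-0.14, -0.02, 0.593], "yaw": -0.069, "gripper": 0.3}, {"slide": [-0.14, -0.02, 0.593], "yaw": -0.069, "gripper": 0.3}, {"slide": [-0.14, -0.02, 0.593], "yaw": -0.069, "gripper": 0.3}, {"slide": [-0.14, -0.02, 0.593], "yaw": -0.069, "gripper": 0.3}, {"slide": [-0.14, -0.02, 0.593], "yaw": -0.069, "gripper": 0.3}])

```text
time: 1.35
eef_pos: [0.4155, -0.5037, 0.2398]
orientation: [-1.461, 0.689, -0.683]
wrist_force: [0.3, -0.2, -0.3]
finger_gap: 0.0298
```

Emit:
apply_moves(steps=[{"slide": [-0.369, 0, 0.649], "yaw": -0.083, "gripper": 0.3}, {"slide": [-0.369, 0, 0.649], "yaw": -0.083, "gripper": 0.3}, {"slide": [-0.369, 0, 0.649], "yaw": -0.083, "gripper": 0.3}, {"slide": [-0.369, 0, 0.649], "yaw": -0.083, "gripper": 0.3}, {"slide": [-0.369, 0, 0.649], "yaw": -0.083, "gripper": 0.3}])

```text
time: 1.98
eef_pos: [0.4799, -0.332, 0.2395]
orientation: [-1.519, 0.49, -0.483]
wrist_force: [-0.4, 0.5, 0.1]
finger_gap: 0.0297
```

Emit:
apply_moves(steps=[{"slide": [-0.189, 0, 0.722], "yaw": -0.084, "gripper": 0.3}, {"slide": [-0.189, 0, 0.722], "yaw": -0.084, "gripper": 0.3}, {"slide": [-0.189, 0, 0.722], "yaw": -0.084, "gripper": 0.3}, {"slide": [-0.189, 0, 0.722], "yaw": -0.084, "gripper": 0.3}, {"slide": [-0.189, 0, 0.722], "yaw": -0.084, "gripper": 0.3}])

```text
time: 2.6
eef_pos: [0.5459, -0.1611, 0.2386]
orientation: [-1.556, 0.288, -0.28]
wrist_force: [0.6, -1.0, 0.2]
finger_gap: 0.0304
```

Emit:
apply_moves(steps=[{"slide": [-0.575, 0.32, 0.565], "yaw": -0.077, "gripper": 0.3}, {"slide": [-0.575, 0.32, 0.565], "yaw": -0.077, "gripper": 0.3}, {"slide": [-0.575, 0.32, 0.565], "yaw": -0.077, "gripper": 0.3}, {"slide": [-0.575, 0.32, 0.565], "yaw": -0.077, "gripper": 0.3}, {"slide": [-0.575, 0.32, 0.565], "yaw": -0.077, "gripper": 0.3}])

```text
time: 3.22
eef_pos: [0.4599, 0.0202, 0.1578]
orientation: [-1.574, 0.102, -0.089]
wrist_force: [-0.3, -0.5, 0.2]
finger_gap: 0.0297
```

Run:
```python
from plan import *
im,d,p=grab("wrist","w1"); X=cloud(d,p)
print("cam",(-p[1].T@p[2]).round(3),p[1][2].round(2), d[d>0].min())
print("proj bar",proj((.463,.032,.097),p))
m=(d>0)&(X[...,2]>.085)&(X[...,2]<.112)&(X[...,0]<.485)&(X[...,0]>.43)&(X[...,1]>-.05)&(X[...,1]<.12)
B=X[m]; print(len(B)); 
if len(B): print(np.percentile(B,[5,50,95],axis=0).round(4), np.polyfit(B[:,1],B[:,0],1))
plan([(.463,.032,.075,-6)])
```

```text
cam [0.469 0.095 0.3  ] [-0.04 -0.3  -0.95] 0.060485277
proj bar [262.20685706 190.45657887]
2887
[[ 0.4577 -0.0211  0.0971]
 [ 0.4662  0.0419  0.1   ]
 [ 0.4793  0.089   0.1015]] [0.10093906 0.46290502]
now t 3.27 [0.4612 0.0191 0.1584] phi -7.1 gap 0.0295 F [ 0.2 -0.5  0.2] q [ 0.12  0.4  -0.33  2.23  0.25  0.55 -0.53]
slide [0.001, 0.333, 0.052] yaw -0.006  -> [0.463 0.032 0.075] -6.0
```

View pics/w1.png

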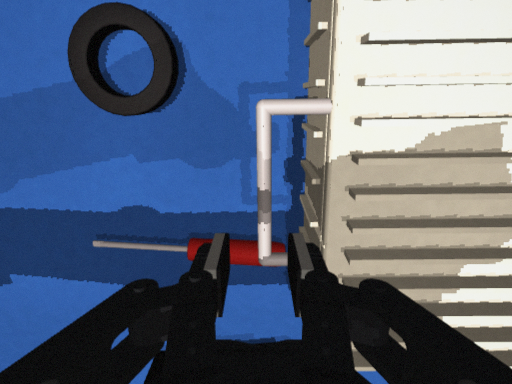

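The wrist view shows the bar at u≈264, v 107–260, between the fingers and matching my projection. Descending and pinching.

Emit:
apply_moves(steps=[{"slide": [0.002, 0.333, 0.052], "yaw": -0.006, "gripper": 0.3}, {"slide": [0.002, 0.333, 0.052], "yaw": -0.006, "gripper": 0.3}, {"slide": [0.002, 0.333, 0.052], "yaw": -0.006, "gripper": 0.3}, {"slide": [0.002, 0.333, 0.052], "yaw": -0.006, "gripper": 0.3}, {"slide": [0.002, 0.333, 0.052], "yaw": -0.006, "gripper": 0.3}])

```text
time: 3.9
eef_pos: [0.464, 0.0307, 0.0762]
orientation: [-1.574, 0.086, -0.081]
wrist_force: [-0.0, -0.6, 0.3]
finger_gap: 0.03
```

Emit:
apply_moves(steps=[{"slide": [0, 0, 0], "yaw": 0, "gripper": 1}, {"slide": [0, 0, 0], "yaw": 0, "gripper": 1}, {"slide": [0, 0, 0], "yaw": 0, "gripper": 1}, {"slide": [0, 0, 0], "yaw": 0, "gripper": 1}, {"slide": [0, 0, 0], "yaw": 0, "gripper": 1}], squeeze=60)

```text
time: 4.53
eef_pos: [0.4646, 0.0303, 0.0773]
orientation: [-1.575, 0.085, -0.083]
wrist_force: [-0.1, -0.6, 6.9]
finger_gap: 0.0081
```

```bash
cat > arc.py <<'E'
from plan import *
import sys
OFF=np.array(eval(open("/tmp/off").read())) if len(sys.argv)>2 else None
def bar(th): 
    xy=case(.095-.232*np.cos(th+.026),0); return np.array([*xy,.09+.232*np.sin(th+.026)])
p,f,o=st(); print(o["time"],p.round(4),f.round(1),o["finger_gap"],o["wrist_force"].round(1))
if OFF is None: OFF=p-bar(0); open("/tmp/off","w").write(str(OFF.tolist())); print("off",OFF)
a=np.radians(f); X=np.array([np.cos(a),np.sin(a),0]);Y=np.array([0,0,-1.]);Z=np.cross(X,Y)
for th in eval(sys.argv[1]):
    d=bar(th)+OFF-p; print(th,(np.array([d@X,d@Y,d@Z])/.25).round(3).tolist())
E
python3 arc.py "[.06,.15,.24,.33,.42]"
```

```text
4.525 [0.4646 0.0303 0.0773] -6.1 0.008062571529547492 [-0.1 -0.6  6.9]
off [ 0.0017009  -0.00147952 -0.01872684]
0.06 [0.003, -0.056, 0.0]
0.15 [0.014, -0.138, 0.0]
0.24 [0.032, -0.22, 0.0]
0.33 [0.058, -0.299, 0.0]
0.42 [0.09, -0.376, 0.0]
```

Emit:
apply_moves(steps=[{"slide": [0.003, -0.056, 0], "yaw": 0, "gripper": 1}, {"slide": [0.014, -0.138, 0], "yaw": 0, "gripper": 1}, {"slide": [0.032, -0.22, 0], "yaw": 0, "gripper": 1}, {"slide": [0.058, -0.299, 0], "yaw": 0, "gripper": 1}, {"slide": [0.09, -0.376, 0], "yaw": 0, "gripper": 1}])

```text
time: 5.15
eef_pos: [0.4862, 0.028, 0.1714]
orientation: [-1.575, 0.087, -0.081]
wrist_force: [2.7, -1.1, -8.0]
finger_gap: 0.0076
```

```bash
python3 arc.py "[.5,.58,.66,.74,.82]" 1
```

```text
5.15 [0.4862 0.028  0.1714] -6.1 0.007594306281835897 [ 2.7 -1.1 -8. ]
0.5 [0.038, -0.065, 0.0]
0.58 [0.078, -0.128, 0.0]
0.66 [0.123, -0.187, 0.0]
0.74 [0.172, -0.243, 0.001]
0.82 [0.226, -0.294, 0.001]
```

Emit:
apply_moves(steps=[{"slide": [0.038, -0.065, 0], "yaw": 0, "gripper": 1}, {"slide": [0.078, -0.128, 0], "yaw": 0, "gripper": 1}, {"slide": [0.123, -0.187, 0], "yaw": 0, "gripper": 1}, {"slide": [0.172, -0.243, 0], "yaw": 0, "gripper": 1}, {"slide": [0.226, -0.294, 0], "yaw": 0, "gripper": 1}])

```text
time: 5.78
eef_pos: [0.5369, 0.0224, 0.2436]
orientation: [-1.577, 0.096, -0.071]
wrist_force: [-6.2, 0.8, 1.2]
finger_gap: 0.0075
```

```bash
python3 arc.py "[.88,.96,1.03,1.1,1.17]" 1
```

```text
5.775 [0.5369 0.0224 0.2436] -6.1 0.007542371146037504 [-6.2  0.8  1.2]
0.88 [0.064, -0.041, 0.001]
0.96 [0.125, -0.085, 0.001]
1.03 [0.18, -0.118, 0.002]
1.1 [0.238, -0.148, 0.002]
1.17 [0.297, -0.174, 0.002]
```

Emit:
apply_moves(steps=[{"slide": [0.064, -0.041, 0], "yaw": 0, "gripper": 1}, {"slide": [0.125, -0.085, 0], "yaw": 0, "gripper": 1}, {"slide": [0.18, -0.118, 0], "yaw": 0, "gripper": 1}, {"slide": [0.238, -0.148, 0.002], "yaw": 0, "gripper": 1}, {"slide": [0.297, -0.174, 0.002], "yaw": 0, "gripper": 1}])

```text
time: 6.4
eef_pos: [0.6058, 0.015, 0.2883]
orientation: [-1.581, 0.106, -0.062]
wrist_force: [-8.8, -1.2, 14.8]
finger_gap: 0.0077
```

```bash
python3 arc.py "[1.2,1.27,1.33,1.37,1.39]" 1
```

```text
6.4 [0.6058 0.015  0.2883] -6.1 0.007733641868394483 [-8.8 -1.2 14.8]
1.2 [0.046, -0.005, 0.002]
1.27 [0.108, -0.025, 0.002]
1.33 [0.162, -0.038, 0.002]
1.37 [0.198, -0.046, 0.002]
1.39 [0.216, -0.049, 0.002]
```

Emit:
apply_moves(steps=[{"slide": [0.046, -0.005, 0.002], "yaw": 0, "gripper": 1}, {"slide": [0.108, -0.025, 0.002], "yaw": 0, "gripper": 1}, {"slide": [0.162, -0.038, 0.002], "yaw": 0, "gripper": 1}, {"slide": [0.198, -0.046, 0.002], "yaw": 0, "gripper": 1}, {"slide": [0.216, -0.049, 0.002], "yaw": 0, "gripper": 1}])

```text
time: 7.02
eef_pos: [0.6589, 0.0093, 0.3027]
orientation: [-1.582, 0.108, -0.062]
wrist_force: [-5.9, -2.0, 15.1]
finger_gap: 0.0076
```

```bash
python3 arc.py "[1.39]" 1
```

```text
7.025 [0.6589 0.0093 0.3027] -6.2 0.007604420003523539 [-5.9 -2.  15.1]
1.39 [0.003, 0.009, 0.003]
```

Emit:
apply_moves(steps=[{"slide": [0.003, 0.009, 0], "yaw": 0, "gripper": 1}, {"slide": [0.003, 0.009, 0], "yaw": 0, "gripper": 0.2}, {"slide": [0.003, 0.009, 0], "yaw": 0, "gripper": 0.2}, {"slide": [0.003, -0.2, 0], "yaw": 0, "gripper": 0.2}, {"slide": [0.003, -0.3, 0], "yaw": 0, "gripper": 0.2}])

```text
time: 7.65
eef_pos: [0.6627, 0.0103, 0.3798]
orientation: [-1.582, 0.106, -0.064]
wrist_force: [0.2, -0.1, 0.2]
finger_gap: 0.034
```

Run:
```python
from plan import *
im,d,p=grab("scene","s2"); X=cloud(d,p)
for n,q in dict(locked=(.062,.135),l135=(.028,.144)).items(): print(n,case(q[0],-.2),proj([*case(q[0],-.2),q[1]],p))
m=(d>0)&(im.sum(2)<130)&(X[...,2]>.1)&(X[...,2]<.19)&(X[...,0]>.55)&(X[...,0]<.72)&(X[...,1]<-.13)&(X[...,1]>-.26)
K=X[m];print(len(K),K.mean(0),np.percentile(K,[2,98],axis=0).round(4))
cv2.imwrite("pics/c2.png",cv2.resize(im[60:300,180:420],None,fx=2.5,fy=2.5,interpolation=cv2.INTER_CUBIC))
# lid angle: white points above z .15
m=(d>0)&(im.sum(2)>330)&(X[...,2]>.15)&(X[...,2]<.28)&(X[...,0]>.6)&(X[...,0]<.76)&(X[...,1]<.17)&(X[...,1]>-.13)
L=X[m]; c,s=np.cos(CA),np.sin(CA); U=(L[:,0]-CC[0])*c+(L[:,1]-CC[1])*s
print(len(L)); k=np.polyfit(L[:,2],U,1); print("lid lean",np.pi/2+np.arctan(k[0]) if 0 else np.pi/2-abs(np.arctan(k[0])),k)
print(st()[0],st()[1])
```

```text
locked [ 0.63985466 -0.18788514] [265.03186232 243.41120097]
l135 [ 0.60604092 -0.18433118] [255.71333191 233.04905364]
55 [ 0.61892069 -0.18831368  0.14830681] [[ 0.6093 -0.2043  0.1414]
 [ 0.6236 -0.1645  0.1525]]
4621
lid lean 1.3475591020078872 [-0.227021    0.14282948]
[0.66412744 0.01061559 0.38298252] -6.176266565608074
```

View pics/c2.png

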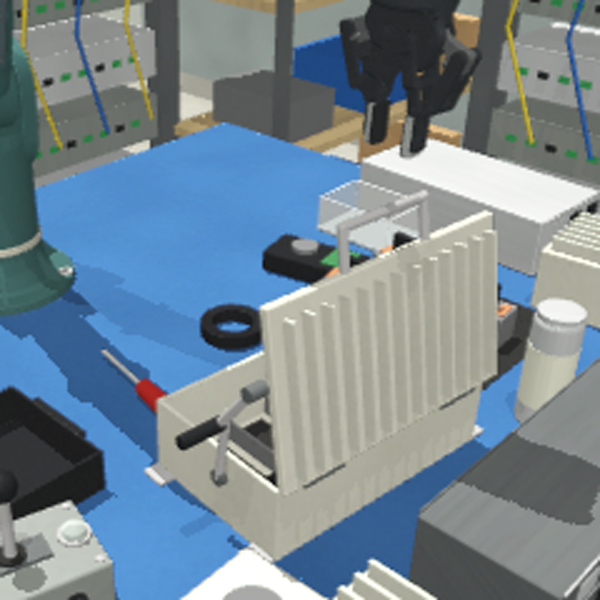

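The crop shows the lid standing by itself with the stay bulging forward and the knob at crop (205,433). The measured knob position (0.614,-0.187,0.144) agrees with the table. Next I push it.

Run:
```python
from plan import *
w=lambda x,y,z:(*case(x,y),z,-6)
plan([w(-.03,-.205,.37),w(-.025,-.205,.2),w(-.02,-.205,.115),w(.01,-.205,.115),w(.03,-.205,.115)])
```

```text
now t 7.7 [0.6641 0.0106 0.383 ] phi -6.2 gap 0.0341 F [ 2.4 -0.1  2.4] q [ 0.17  0.42 -0.38  1.56  0.17  1.22 -0.35]
slide [-0.379, 0.052, -0.821] yaw -0.001  -> [ 0.548 -0.183  0.37 ] -6.0
slide [0.02, 0.68, 0.0] yaw 0.0  -> [ 0.553 -0.184  0.2  ] -6.0
slide [0.02, 0.34, 0.0] yaw 0.0  -> [ 0.558 -0.184  0.115] -6.0
slide [0.12, -0.0, 0.0] yaw 0.0  -> [ 0.588 -0.187  0.115] -6.0
slide [0.08, -0.0, 0.0] yaw 0.0  -> [ 0.608 -0.19   0.115] -6.0
```

Emit:
apply_moves(steps=[{"slide": [-0.379, 0.052, -0.821], "yaw": 0, "gripper": 1}, {"slide": [-0.379, 0.052, -0.821], "yaw": 0, "gripper": 1}, {"slide": [-0.379, 0.052, -0.821], "yaw": 0, "gripper": 1}, {"slide": [-0.379, 0.052, -0.821], "yaw": 0, "gripper": 1}, {"slide": [-0.379, 0.052, -0.821], "yaw": 0, "gripper": 1}])

```text
time: 8.32
eef_pos: [0.5449, -0.1877, 0.3737]
orientation: [-1.583, 0.11, -0.072]
wrist_force: [-0.1, -0.4, -0.0]
finger_gap: -0.0003
```

Run:
```python
from plan import *
w=lambda x,y,z:(*case(x,y),z,-6)
plan([w(-.025,-.205,.2),w(-.02,-.205,.115),w(.01,-.205,.115),w(.03,-.205,.115)])
```

```text
now t 8.32 [ 0.5449 -0.1877  0.3737] phi -6.6 gap -0.0003 F [-0.1 -0.4 -0. ] q [ 0.5   0.29 -0.33  1.76  0.12  1.13  0.01]
slide [0.029, 0.695, 0.019] yaw -0.003  -> [ 0.553 -0.184  0.2  ] -6.1
slide [0.02, 0.34, 0.0] yaw -0.0  -> [ 0.558 -0.184  0.115] -6.1
slide [0.12, -0.0, 0.0] yaw -0.0  -> [ 0.587 -0.188  0.115] -6.1
slide [0.08, -0.0, 0.0] yaw -0.0  -> [ 0.607 -0.19   0.115] -6.1
```

Emit:
apply_moves(steps=[{"slide": [0.029, 0.35, 0.019], "yaw": -0.003, "gripper": 1}, {"slide": [0.029, 0.695, 0.019], "yaw": -0.003, "gripper": 1}, {"slide": [0.029, 0.695, 0.019], "yaw": -0.003, "gripper": 1}, {"slide": [0.04, 0.9, 0.019], "yaw": -0.003, "gripper": 1}, {"slide": [0.04, 0.9, 0.019], "yaw": -0.003, "gripper": 1}])

```text
time: 8.95
eef_pos: [0.5471, -0.1846, 0.1446]
orientation: [-1.58, 0.107, -0.055]
wrist_force: [0.3, -0.3, 0.2]
finger_gap: 0.0002
```

Run:
```python
from plan import *
w=lambda x,y,z:(*case(x,y),z,-6)
plan([w(-.02,-.205,.115),w(.015,-.205,.115),w(.03,-.205,.115),w(.04,-.205,.115)])
```

```text
now t 8.95 [ 0.5471 -0.1846  0.1446] phi -5.9 gap 0.0002 F [ 0.3 -0.3  0.2] q [ 0.44  0.54 -0.27  1.98  0.25  0.68 -0.11]
slide [0.043, 0.118, 0.006] yaw 0.0  -> [ 0.558 -0.184  0.115] -5.9
slide [0.14, 0.0, -0.001] yaw 0.0  -> [ 0.593 -0.188  0.115] -5.9
slide [0.06, 0.0, 0.0] yaw 0.0  -> [ 0.608 -0.19   0.115] -5.9
slide [0.04, 0.0, 0.0] yaw 0.0  -> [ 0.618 -0.191  0.115] -5.9
```

Emit:
apply_moves(steps=[{"slide": [0.043, 0.118, 0.006], "yaw": 0, "gripper": 1}, {"slide": [0.043, 0.118, 0.006], "yaw": 0, "gripper": 1}, {"slide": [0.11, 0.118, 0.006], "yaw": 0, "gripper": 1}, {"slide": [0.15, 0.118, 0.006], "yaw": 0, "gripper": 1}, {"slide": [0.19, 0.118, 0.006], "yaw": 0, "gripper": 1}])

```text
time: 9.57
eef_pos: [0.5939, -0.1884, 0.1146]
orientation: [-1.58, 0.108, -0.055]
wrist_force: [-3.4, 0.5, 2.0]
finger_gap: 0.0002
```

Emit:
apply_moves(steps=[{"slide": [0.02, 0, 0], "yaw": 0, "gripper": 1}, {"slide": [0.04, 0, 0], "yaw": 0, "gripper": 1}, {"slide": [0.05, 0, 0], "yaw": 0, "gripper": 1}, {"slide": [0.06, 0, 0], "yaw": 0, "gripper": 1}, {"slide": [0.06, 0, 0], "yaw": 0, "gripper": 1}])

```text
time: 10.2
eef_pos: [0.6093, -0.1901, 0.1142]
orientation: [-1.58, 0.108, -0.056]
wrist_force: [-1.2, -0.8, -1.8]
finger_gap: -0.0002
```

```bash
cat > knob.py <<'E'
from plan import *
def knob():
    im,d,p=grab("scene"); X=cloud(d,p)
    m=(d>0)&(im.sum(2)<130)&(X[...,2]>.1)&(X[...,2]<.19)&(X[...,0]>.55)&(X[...,0]<.72)&(X[...,1]<-.13)&(X[...,1]>-.26)
    K=X[m]; c,s=np.cos(CA),np.sin(CA)
    if len(K): print("knob n",len(K),K.mean(0).round(4),"case x",((K[:,:2]-CC)@[c,s]).mean().round(4))
    m=(d>0)&(im.sum(2)>330)&(X[...,2]>.15)&(X[...,2]<.28)&(X[...,0]>.6)&(X[...,0]<.76)&(X[...,1]<.17)&(X[...,1]>-.13)
    L=X[m]; U=(L[:,:2]-CC)@[c,s]; k=np.polyfit(L[:,2],U,1); print("lid lean",np.pi/2-abs(np.arctan(k[0])))
    return im
E
python3 - <<'E'
from knob import *
p,f,o=st(); print(p,f,o["wrist_force"].round(1)); print("case x",(p[:2]-CC)@[np.cos(CA),np.sin(CA)])
knob()
E
```

```text
[ 0.60925893 -0.19013702  0.11422203] -5.960328875351225 [-1.2 -0.8 -1.8]
case x 0.0318072565268122
knob n 272 [ 0.6252 -0.1929  0.1612] case x 0.0479
lid lean 1.4364128596676393
```

Emit:
apply_moves(steps=[{"slide": [0.01, 0, 0], "yaw": 0, "gripper": 1}, {"slide": [0.02, 0, 0], "yaw": 0, "gripper": 1}, {"slide": [0.03, 0, 0], "yaw": 0, "gripper": 1}, {"slide": [0.04, 0, 0], "yaw": 0, "gripper": 1}, {"slide": [0.04, 0, 0], "yaw": 0, "gripper": 1}])

```text
time: 10.88
eef_pos: [0.6179, -0.191, 0.1132]
orientation: [-1.58, 0.11, -0.054]
wrist_force: [-5.3, -0.2, -3.6]
finger_gap: 0.0003
```

Emit:
apply_moves(steps=[{"slide": [0.01, 0, 0], "yaw": 0, "gripper": 1}, {"slide": [0.02, 0, 0], "yaw": 0, "gripper": 1}, {"slide": [0.02, 0, 0], "yaw": 0, "gripper": 1}, {"slide": [0.02, 0, 0], "yaw": 0, "gripper": 1}, {"slide": [0.02, 0, 0], "yaw": 0, "gripper": 1}])

```text
time: 11.5
eef_pos: [0.6195, -0.1912, 0.1121]
orientation: [-1.58, 0.116, -0.048]
wrist_force: [-8.0, 1.0, -1.8]
finger_gap: -0.0003
```

Emit:
apply_moves(steps=[{"slide": [0.02, 0, 0], "yaw": 0, "gripper": 1}, {"slide": [0.03, 0, 0], "yaw": 0, "gripper": 1}, {"slide": [0.04, 0, 0], "yaw": 0, "gripper": 1}, {"slide": [0.04, 0, 0], "yaw": 0, "gripper": 1}, {"slide": [0.04, 0, 0], "yaw": 0, "gripper": 1}])

```text
time: 12.12
eef_pos: [0.6198, -0.1913, 0.1118]
orientation: [-1.579, 0.132, -0.033]
wrist_force: [-20.1, 4.7, 12.9]
finger_gap: 0.0001
```

Run:
```python
from knob import *
p,f,o=st(); print(p,f,o["wrist_force"].round(1)); print("case x",(p[:2]-CC)@[np.cos(CA),np.sin(CA)])
knob()
```

```text
[ 0.61984382 -0.19128279  0.11180782] -6.034694145646365 [-20.1   4.7  12.9]
case x 0.04245392810459043
knob n 281 [ 0.6371 -0.1944  0.1585] case x 0.06
lid lean 1.4283616834548762
```

Emit:
apply_moves(steps=[{"slide": [-0.06, 0, 0], "yaw": 0, "gripper": 1}, {"slide": [-0.12, 0, 0], "yaw": 0, "gripper": 1}, {"slide": [-0.2, -0.1, 0], "yaw": 0, "gripper": 1}, {"slide": [-0.2, -0.5, 0], "yaw": 0, "gripper": 1}, {"slide": [-0.2, -0.9, 0], "yaw": 0, "gripper": 1}])

```text
time: 12.8
eef_pos: [0.5814, -0.1851, 0.2671]
orientation: [-1.579, 0.129, -0.036]
wrist_force: [1.6, -0.3, -0.3]
finger_gap: 0.0001
```

Run:
```python
from knob import *
im=knob(); cv2.imwrite("pics/c3.png",cv2.resize(im[150:290,210:390],None,fx=4,fy=4,interpolation=cv2.INTER_CUBIC))
_,_,p=load("scene"); print((proj([*case(.062,-.199),.135],p)-[210,150])*4)
p,f,o=st(); print(p,f)
side,d,p=grab("side","side2"); X=cloud(d,p)
cv2.imwrite("pics/c4.png",cv2.resize(side[100:360,60:420],None,fx=2.2,fy=2.2,interpolation=cv2.INTER_CUBIC))
```

```text
knob n 102 [ 0.6467 -0.1886  0.1401] case x 0.0689
lid lean 1.427490311460508
[221.48916967 372.93111911]
[ 0.5874273  -0.18567399  0.27670065] -6.020989000741876
```

View pics/c3.png

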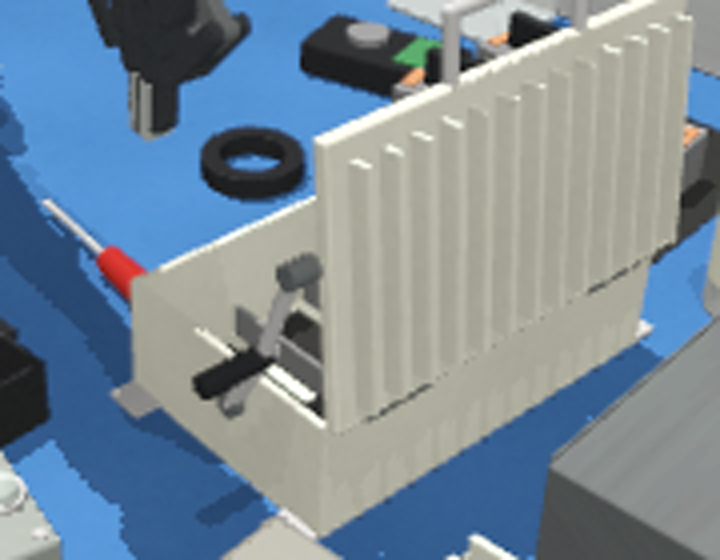

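View pics/c4.png

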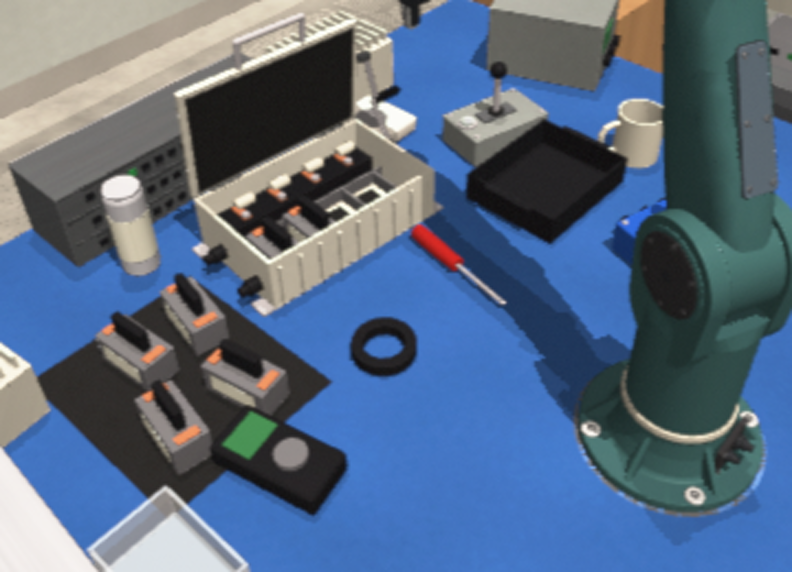

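Both crops confirm it: the knob sits at its predicted locked pixel, (221,373) against about (230,370) seen, and the lid is up. The side crop shows two spent packs in the left cradles, ribs at about (270,235) and (310,215). Next I'll measure those packs and the tote.

Run:
```python
from plan import *
im,d,p=load("side"); X=cloud(d,p); m0=d>0
c,s=np.cos(CA),np.sin(CA); D=X[...,:2]-CC; U=D@[c,s]; V=D@[-s,c]
for y in(-.099,-.033,.033,.099):
    m=m0&(abs(U+.032)<.055)&(abs(V-y)<.03)&(X[...,2]>.073)&(X[...,2]<.1)&(im.sum(2)<150)
    Q=X[m]; print(y,len(Q))
    if len(Q)>20:
        cc,ss,a=cv2.minAreaRect(Q[:,:2].astype(np.float32)); print(np.round(cc,4),np.round(ss,3),a,"case",U[m].mean().round(4),V[m].mean().round(4),"exp",case(-.032,y).round(4),"z",np.percentile(Q[:,2],[50,95]))
for n in("side","scene"):
    im,d,p=load(n); X=cloud(d,p)
    m=(d>0)&(X[...,0]>.26)&(X[...,0]<.485)&(X[...,1]>-.43)&(X[...,1]<-.16)&(X[...,2]>.044)&(X[...,2]<.055)&(im.sum(2)<150)
    Q=X[m]; cc,ss,a=cv2.minAreaRect(Q[:,:2].astype(np.float32)); print(n,len(Q),np.round(cc,4),np.round(ss,3),a)
    h,e=np.histogram(Q[:,0],bins=np.arange(.26,.5,.005)); print("x",dict(zip(e.round(3).tolist(),h.tolist())))
    h,e=np.histogram(Q[:,1],bins=np.arange(-.43,-.15,.005)); print("y",dict(zip(e.round(3).tolist(),h.tolist())))
```

```text
-0.099 0
-0.033 0
0.033 80
[0.5664 0.055 ] [0.013 0.061] 86.23709869384766 case -0.0383 0.0354 exp [0.5707 0.0537] z [0.08502899 0.08996029]
0.099 81
[0.5739 0.1224] [0.014 0.062] 82.77574157714844 case -0.037 0.1028 exp [0.5776 0.1193] z [0.08551633 0.08894844]
side 352 [ 0.386  -0.2929] [0.226 0.172] 89.30052947998047
x {0.26: 0, 0.265: 0, 0.27: 0, 0.275: 0, 0.28: 0, 0.285: 0, 0.29: 0, 0.295: 4, 0.3: 62, 0.305: 21, 0.31: 5, 0.315: 5, 0.32: 5, 0.325: 5, 0.33: 4, 0.335: 6, 0.34: 8, 0.345: 6, 0.35: 11, 0.355: 6, 0.36: 6, 0.365: 10, 0.37: 6, 0.375: 8, 0.38: 8, 0.385: 8, 0.39: 8, 0.395: 8, 0.4: 9, 0.405: 6, 0.41: 8, 0.415: 6, 0.42: 9, 0.425: 8, 0.43: 7, 0.435: 4, 0.44: 3, 0.445: 5, 0.45: 3, 0.455: 3, 0.46: 6, 0.465: 50, 0.47: 15, 0.475: 0, 0.48: 0, 0.485: 0, 0.49: 0}
y {-0.43: 0, -0.425: 0, -0.42: 0, -0.415: 0, -0.41: 3, -0.405: 8, -0.4: 58, -0.395: 12, -0.39: 2, -0.385: 3, -0.38: 3, -0.375: 2, -0.37: 5, -0.365: 3, -0.36: 2, -0.355: 6, -0.35: 3, -0.345: 3, -0.34: 5, -0.335: 3, -0.33: 4, -0.325: 2, -0.32: 1, -0.315: 6, -0.31: 5, -0.305: 6, -0.3: 2, -0.295: 3, -0.29: 4, -0.285: 4, -0.28: 
[... 687 characters left out ...]
5: 5, 0.45: 4, 0.455: 7, 0.46: 6, 0.465: 6, 0.47: 75, 0.475: 104, 0.48: 0, 0.485: 0, 0.49: 0}
y {-0.43: 0, -0.425: 0, -0.42: 0, -0.415: 0, -0.41: 15, -0.405: 21, -0.4: 32, -0.395: 4, -0.39: 6, -0.385: 7, -0.38: 9, -0.375: 11, -0.37: 9, -0.365: 11, -0.36: 9, -0.355: 12, -0.35: 7, -0.345: 11, -0.34: 10, -0.335: 8, -0.33: 8, -0.325: 6, -0.32: 4, -0.315: 6, -0.31: 4, -0.305: 10, -0.3: 10, -0.295: 10, -0.29: 8, -0.285: 10, -0.28: 6, -0.275: 10, -0.27: 8, -0.265: 9, -0.26: 5, -0.255: 10, -0.25: 9, -0.245: 5, -0.24: 10, -0.235: 6, -0.23: 6, -0.225: 8, -0.22: 10, -0.215: 8, -0.21: 10, -0.205: 6, -0.2: 9, -0.195: 77, -0.19: 10, -0.185: 2, -0.18: 0, -0.175: 0, -0.17: 0, -0.165: 0, -0.16: 0, -0.155: 0}
```

Run:
```python
from plan import *
plan([(.555,-.06,.27,39),(.565,.07,.22,84)])
```

```text
now t 12.9 [ 0.5874 -0.1856  0.2737] phi -6.0 gap -0.0003 F [0.7 0.4 0.3] q [ 0.45  0.44 -0.32  1.79  0.18  0.98 -0.05]
slide [-0.182, 0.015, 0.486] yaw -0.25  -> [ 0.555 -0.06   0.27 ] 39.0
slide [0.358, 0.2, 0.379] yaw -0.25  -> [0.565 0.07  0.22 ] 84.0
```

Emit:
apply_moves(steps=[{"slide": [-0.182, 0.015, 0.486], "yaw": -0.25, "gripper": 0}, {"slide": [-0.182, 0.015, 0.486], "yaw": -0.25, "gripper": 0}, {"slide": [-0.182, 0.015, 0.486], "yaw": -0.25, "gripper": 0}, {"slide": [-0.182, 0.015, 0.486], "yaw": -0.25, "gripper": 0}, {"slide": [-0.182, 0.015, 0.486], "yaw": -0.25, "gripper": 0}])

```text
time: 13.52
eef_pos: [0.556, -0.0598, 0.2704]
orientation: [-1.501, -0.5, 0.565]
wrist_force: [-0.3, -0.2, 0.8]
finger_gap: 0.0425
```

Emit:
apply_moves(steps=[{"slide": [0.358, 0.2, 0.379], "yaw": -0.25, "gripper": 0}, {"slide": [0.358, 0.2, 0.379], "yaw": -0.25, "gripper": 0}, {"slide": [0.358, 0.2, 0.379], "yaw": -0.25, "gripper": 0}, {"slide": [0.358, 0.2, 0.379], "yaw": -0.25, "gripper": 0}, {"slide": [0.358, 0.2, 0.379], "yaw": -0.25, "gripper": 0}])

```text
time: 14.15
eef_pos: [0.5646, 0.0698, 0.2185]
orientation: [-1.239, -1.097, 1.156]
wrist_force: [0.1, -0.3, -0.4]
finger_gap: 0.0427
```

```bash
cat > rib.py <<'E'
from plan import *
def ribs(n="wrist",f=None,zr=(.066,.1),box=(.3,.75,-.45,.5),mx=150):
    im,d,p=grab(n,f); X=cloud(d,p)
    m=(d>.0)&(im.sum(2)<mx)&(X[...,2]>zr[0])&(X[...,2]<zr[1])&(X[...,0]>box[0])&(X[...,0]<box[1])&(X[...,1]>box[2])&(X[...,1]<box[3])
    m=cv2.morphologyEx(m.astype(np.uint8),cv2.MORPH_OPEN,np.ones((2,2)))
    k,lab,stt,cen=cv2.connectedComponentsWithStats(m)
    for i in range(1,k):
        if stt[i,4]<40: continue
        Q=X[lab==i]; T=Q[Q[:,2]>np.percentile(Q[:,2],80)-.008]
        c,s,a=cv2.minAreaRect(T[:,:2].astype(np.float32))
        yaw=a if s[0]>s[1] else a-90
        if max(s)>.1 or max(s)<.03: continue
        print("rib px",cen[i].round(),"n",stt[i,4],"c",np.round(c,4),"size",np.round(s,3),"yaw",round((yaw+90)%180-90,1),"ztop",np.percentile(Q[:,2],90).round(4))
    return im
E
python3 - <<'E'
from rib import *
ribs(f="w2"); print([case(-.032,y).round(4).tolist() for y in(.033,.099)])
plan([(*case(-.034,.033),.13,84),(*case(-.034,.033),.057,84)])
E
```

```text
[[0.5707, 0.0537], [0.5776, 0.1193]]
now t 14.2 [0.5646 0.0693 0.2186] phi 83.9 gap 0.043 F [0.1 0.3 0.4] q [ 0.32  0.52 -0.73  1.93  0.43  0.9   0.83]
slide [-0.06, 0.354, -0.023] yaw -0.001  -> [0.569 0.054 0.13 ] 84.0
slide [0.0, 0.292, -0.0] yaw 0.0  -> [0.569 0.054 0.057] 84.0
```

View pics/w2.png

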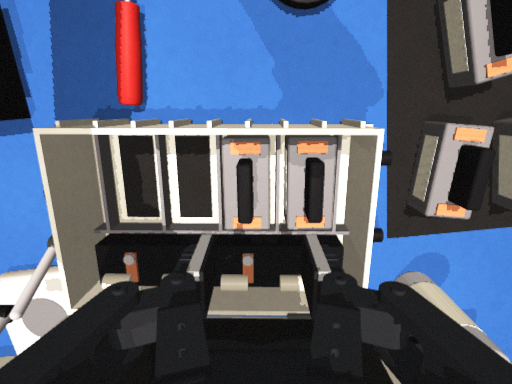

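The wrist view shows the two spent packs with ribs at (246,190) and (315,190), and two empty cradles to their left in the picture. My mask missed the ribs, so I'm checking why.

Run:
```python
from plan import *
im,d,p=load("wrist"); X=cloud(d,p)
for u,v in((246,190),(315,190),(246,170),(246,218)): print(u,v,im[v,u],d[v,u],X[v,u].round(4),"on plane",plane(u,v,.087,p).round(4))
m=(im.sum(2)<110).astype(np.uint8); m[:, :200]=0; m[230:]=0; m[:150]=0; m[:,380:]=0
k,lab,s,c=cv2.connectedComponentsWithStats(m)
for i in range(1,k):
    if s[i,4]>100: print(s[i],c[i].round(1),np.median(X[lab==i],axis=0).round(4),[plane(a,b,.087,p)[:2].round(4).tolist() for a,b in((s[i,0],s[i,1]),(s[i,0]+s[i,2],s[i,1]+s[i,3]))])
```

```text
246 190 [45 42 46] 0.2864183 [0.5662 0.0559 0.0871] on plane [0.5662 0.0559 0.087 ]
315 190 [42 41 44] 0.2865083 [0.5731 0.1201 0.0861] on plane [0.5729 0.1199 0.087 ]
246 170 [46 46 49] 0.28121808 [0.5473 0.0582 0.0873] on plane [0.5474 0.0581 0.087 ]
246 218 [39 38 40] 0.29346025 [0.5937 0.0527 0.0872] on plane [0.5938 0.0527 0.087 ]
[237 159  16  64 288] [247.3 182.8] [0.556  0.0587 0.0855] [[0.5364, 0.0512], [0.5996, 0.0588]]
[304 158  20  64 520] [310.7 181.4] [0.5602 0.1159 0.0837] [[0.5418, 0.1118], [0.6055, 0.1266]]
```

Emit:
apply_moves(steps=[{"slide": [-0.053, 0.2, -0.019], "yaw": 0, "gripper": 0}, {"slide": [-0.053, 0.4, -0.019], "yaw": 0, "gripper": 0}, {"slide": [-0.053, 0.55, -0.019], "yaw": 0, "gripper": 0}, {"slide": [-0.053, 0.646, -0.019], "yaw": 0, "gripper": 0}, {"slide": [-0.053, 0.646, -0.019], "yaw": 0, "gripper": 0}])

```text
time: 14.82
eef_pos: [0.5609, 0.0531, 0.0558]
orientation: [-1.239, -1.092, 1.156]
wrist_force: [-0.2, -0.1, 1.2]
finger_gap: 0.0429
```

Emit:
apply_moves(steps=[{"slide": [0, 0, 0], "yaw": 0, "gripper": 1}, {"slide": [0, 0, 0], "yaw": 0, "gripper": 1}, {"slide": [0, 0, 0], "yaw": 0, "gripper": 1}, {"slide": [0, 0, 0], "yaw": 0, "gripper": 1}, {"slide": [0, -0.05, 0], "yaw": 0, "gripper": 1}], squeeze=70)

```text
time: 15.45
eef_pos: [0.5602, 0.0526, 0.068]
orientation: [-1.238, -1.089, 1.158]
wrist_force: [-0.4, 0.0, -4.1]
finger_gap: 0.0125
```

Run:
```python
from plan import *
p,f,o=st()
# tote centre (.389,-.294), yaw -1 ; slots y +-.05
plan([(p[0],p[1],.22,84),(.48,-.12,.24,88),(.40,-.343,.24,89),(.40,-.343,.06,89)])
```

```text
now t 15.45 [0.5602 0.0526 0.068 ] phi 83.7 gap 0.0125 F [-0.4  0.  -4.1] q [ 0.23  0.71 -0.57  2.03  0.64  0.64  0.68]
slide [0.0, -0.608, 0.0] yaw -0.002  -> [0.56  0.053 0.22 ] 84.0
slide [-0.72, -0.08, 0.247] yaw -0.022  -> [ 0.48 -0.12  0.24] 88.0
slide [-0.902, 0.0, 0.289] yaw -0.006  -> [ 0.4   -0.343  0.24 ] 89.1
slide [-0.0, 0.72, -0.0] yaw 0.0  -> [ 0.4   -0.343  0.06 ] 89.1
```

```bash
cat > plan.py <<'E'
from h import *
CA=np.radians(-6.0); CC=np.array([.5991,.0175])
def case(x,y): c,s=np.cos(CA),np.sin(CA); return CC+[x*c-y*s,x*s+y*c]
def st():
    o=get_obs(); M=Ro.from_rotvec(o["orientation"]).as_matrix()
    return np.array(o["eef_pos"]),np.degrees(np.arctan2(M[1,0],M[0,0])),o
def plan(wps):
    """wps: (x,y,z,phi) TCP targets, phi = heading of tool x in deg; split into calls; measured tool axes, tilt kept"""
    p,f,o=st(); M=Ro.from_rotvec(o["orientation"]).as_matrix()
    print("now t",round(o["time"],2),p.round(4),"phi",f.round(1),"tool y",M[:,1].round(3),"gap",round(o["finger_gap"],4),"F",o["wrist_force"].round(1),"q7",o["qpos"][6].round(2))
    for w in wps:
        t=np.array(w[:3],float); 
        while True:
            dp=t-p; df=(w[3]-np.degrees(np.arctan2(M[1,0],M[0,0]))+180)%360-180
            n=max(1,np.ceil(np.linalg.norm(dp)/.25-1e-6),np.ceil(abs(df)/50-1e-6)); dp=dp/n; df=df/n
            s=np.round(M.T@dp/.25,3); yw=np.round(-df/180,3)
            p=p+.25*M@s; M=M@Ro.from_rotvec([0,yw*np.pi,0]).as_matrix()
            print("slide",s.tolist(),"yaw",float(yw)," ->",p.round(3))
            if n<=1: break
E
python3 - <<'E'
from plan import *
p,f,o=st()
plan([(p[0],p[1],.22,84),(.48,-.12,.24,88),(.40,-.343,.24,89),(.40,-.343,.06,89)])
E
```

```text
now t 15.45 [0.5602 0.0526 0.068 ] phi 83.7 tool y [-0.044 -0.012 -0.999] gap 0.0125 F [-0.4  0.  -4.1] q7 0.68
slide [-0.01, -0.607, 0.026] yaw -0.002  -> [0.56  0.053 0.22 ]
slide [-0.721, -0.058, 0.25] yaw -0.022  -> [ 0.48 -0.12  0.24]
slide [-0.903, 0.025, 0.287] yaw -0.006  -> [ 0.4   -0.343  0.24 ]
slide [0.009, 0.719, -0.031] yaw 0.0  -> [ 0.4   -0.343  0.06 ]
```

Emit:
apply_moves(steps=[{"slide": [-0.01, -0.607, 0.026], "yaw": 0, "gripper": 1}, {"slide": [-0.01, -0.607, 0.026], "yaw": 0, "gripper": 1}, {"slide": [-0.01, -0.607, 0.026], "yaw": 0, "gripper": 1}, {"slide": [-0.01, -0.607, 0.026], "yaw": 0, "gripper": 1}, {"slide": [-0.01, -0.607, 0.026], "yaw": 0, "gripper": 1}])

```text
time: 16.08
eef_pos: [0.5584, 0.0518, 0.2183]
orientation: [-1.237, -1.086, 1.16]
wrist_force: [-0.7, -0.3, -4.9]
finger_gap: 0.0128
```

Emit:
apply_moves(steps=[{"slide": [-0.721, -0.058, 0.25], "yaw": -0.022, "gripper": 1}, {"slide": [-0.721, -0.058, 0.25], "yaw": -0.022, "gripper": 1}, {"slide": [-0.721, -0.058, 0.25], "yaw": -0.022, "gripper": 1}, {"slide": [-0.721, -0.058, 0.25], "yaw": -0.022, "gripper": 1}, {"slide": [-0.721, -0.058, 0.25], "yaw": -0.022, "gripper": 1}])

```text
time: 16.7
eef_pos: [0.476, -0.1206, 0.2375]
orientation: [-1.202, -1.134, 1.21]
wrist_force: [0.5, 0.7, -3.3]
finger_gap: 0.013
```

Emit:
apply_moves(steps=[{"slide": [-0.903, 0.025, 0.287], "yaw": -0.006, "gripper": 1}, {"slide": [-0.903, 0.025, 0.287], "yaw": -0.006, "gripper": 1}, {"slide": [-0.903, 0.025, 0.287], "yaw": -0.006, "gripper": 1}, {"slide": [-0.903, 0.025, 0.287], "yaw": -0.006, "gripper": 1}, {"slide": [-0.903, 0.025, 0.287], "yaw": -0.006, "gripper": 1}])

```text
time: 17.32
eef_pos: [0.3931, -0.3464, 0.2366]
orientation: [-1.194, -1.143, 1.22]
wrist_force: [0.9, 1.4, -3.9]
finger_gap: 0.0132
```

Run:
```python
from plan import *
plan([(.40,-.343,.056,89)])
```

```text
now t 17.32 [ 0.3931 -0.3464  0.2366] phi 88.3 tool y [-0.052 -0.011 -0.999] gap 0.0132 F [ 0.9  1.4 -3.9] q7 1.74
slide [0.024, 0.72, -0.065] yaw -0.004  -> [ 0.4   -0.343  0.056]
```

Emit:
apply_moves(steps=[{"slide": [0.01, 0.25, -0.03], "yaw": 0, "gripper": 1}, {"slide": [0.02, 0.45, -0.06], "yaw": 0, "gripper": 1}, {"slide": [0.024, 0.6, -0.065], "yaw": 0, "gripper": 1}, {"slide": [0.024, 0.72, -0.065], "yaw": 0, "gripper": 1}, {"slide": [0.024, 0.72, -0.065], "yaw": 0, "gripper": 1}])

```text
time: 17.95
eef_pos: [0.4027, -0.3397, 0.0547]
orientation: [-1.19, -1.148, 1.222]
wrist_force: [0.4, 0.3, -4.5]
finger_gap: 0.0128
```

Emit:
apply_moves(steps=[{"slide": [0, 0, 0], "yaw": 0, "gripper": 0}, {"slide": [0, 0, 0], "yaw": 0, "gripper": 0}, {"slide": [0, -0.05, 0], "yaw": 0, "gripper": 0}, {"slide": [0, -0.3, 0], "yaw": 0, "gripper": 0}, {"slide": [0, -0.5, 0], "yaw": 0, "gripper": 0}])

```text
time: 18.58
eef_pos: [0.4096, -0.3386, 0.1823]
orientation: [-1.191, -1.149, 1.221]
wrist_force: [0.6, -0.7, -0.1]
finger_gap: 0.0426
```

Run:
```python
from plan import *
plan([(.47,-.13,.24,86),(.573,.121,.20,84),(.573,.121,.057,84)])
```

```text
now t 18.57 [ 0.4096 -0.3386  0.1823] phi 88.6 tool y [-0.051 -0.009 -0.999] gap 0.0426 F [ 0.6 -0.7 -0.1] q7 1.64
slide [0.837, -0.251, -0.209] yaw 0.014  -> [ 0.47 -0.13  0.24]
slide [0.516, 0.065, -0.174] yaw 0.006  -> [ 0.522 -0.005  0.22 ]
slide [0.52, 0.065, -0.165] yaw 0.005  -> [0.573 0.121 0.2  ]
slide [0.008, 0.571, -0.028] yaw 0.0  -> [0.573 0.121 0.057]
```

Emit:
apply_moves(steps=[{"slide": [0.837, -0.251, -0.209], "yaw": 0.014, "gripper": 0}, {"slide": [0.837, -0.251, -0.209], "yaw": 0.014, "gripper": 0}, {"slide": [0.837, -0.251, -0.209], "yaw": 0.014, "gripper": 0}, {"slide": [0.837, -0.251, -0.209], "yaw": 0.014, "gripper": 0}, {"slide": [0.837, -0.251, -0.209], "yaw": 0.014, "gripper": 0}])

```text
time: 19.2
eef_pos: [0.4719, -0.1264, 0.2425]
orientation: [-1.213, -1.125, 1.193]
wrist_force: [-0.1, -1.8, -0.2]
finger_gap: 0.0427
```

Emit:
apply_moves(steps=[{"slide": [1, 0.13, -0.34], "yaw": 0.011, "gripper": 0}, {"slide": [1, 0.13, -0.34], "yaw": 0.011, "gripper": 0}, {"slide": [1, 0.13, -0.34], "yaw": 0.011, "gripper": 0}, {"slide": [1, 0.13, -0.34], "yaw": 0.011, "gripper": 0}, {"slide": [1, 0.13, -0.34], "yaw": 0.011, "gripper": 0}])

```text
time: 19.82
eef_pos: [0.5714, 0.1209, 0.2032]
orientation: [-1.226, -1.103, 1.168]
wrist_force: [0.2, -0.5, -0.7]
finger_gap: 0.043
```

Run:
```python
from plan import *
plan([(.572,.121,.056,84)])
```

```text
now t 19.82 [0.5714 0.1209 0.2032] phi 84.7 tool y [-0.045 -0.007 -0.999] gap 0.043 F [ 0.2 -0.5 -0.7] q7 0.74
slide [0.007, 0.588, -0.029] yaw 0.004  -> [0.572 0.121 0.056]
```

Emit:
apply_moves(steps=[{"slide": [0.003, 0.25, -0.015], "yaw": 0.004, "gripper": 0}, {"slide": [0.007, 0.45, -0.029], "yaw": 0.004, "gripper": 0}, {"slide": [0.007, 0.588, -0.029], "yaw": 0.004, "gripper": 0}, {"slide": [0.007, 0.588, -0.029], "yaw": 0.004, "gripper": 0}, {"slide": [0.007, 0.588, -0.029], "yaw": 0.004, "gripper": 0}])

```text
time: 20.45
eef_pos: [0.5723, 0.1191, 0.0564]
orientation: [-1.233, -1.092, 1.158]
wrist_force: [0.3, 0.4, -0.1]
finger_gap: 0.0427
```

Emit:
apply_moves(steps=[{"slide": [0, 0, 0], "yaw": 0, "gripper": 1}, {"slide": [0, 0, 0], "yaw": 0, "gripper": 1}, {"slide": [0, 0, 0], "yaw": 0, "gripper": 1}, {"slide": [0, -0.2, 0.01], "yaw": 0, "gripper": 1}, {"slide": [0, -0.4, 0.02], "yaw": 0, "gripper": 1}])

```text
time: 21.08
eef_pos: [0.5704, 0.1195, 0.1562]
orientation: [-1.232, -1.088, 1.161]
wrist_force: [1.5, -0.7, -3.7]
finger_gap: 0.0126
```

Run:
```python
from plan import *
plan([(.55,.1,.22,85),(.48,-.12,.24,88),(.40,-.242,.24,89),(.40,-.242,.056,89)])
```

```text
now t 21.07 [0.5704 0.1195 0.1562] phi 83.8 tool y [-0.049 -0.01  -0.999] gap 0.0126 F [ 1.5 -0.7 -3.7] q7 0.68
slide [-0.09, -0.25, 0.085] yaw -0.006  -> [0.55 0.1  0.22]
slide [-0.903, -0.057, 0.204] yaw -0.017  -> [ 0.48 -0.12  0.24]
slide [-0.498, 0.02, 0.302] yaw -0.006  -> [ 0.4   -0.242  0.24 ]
slide [0.007, 0.735, -0.036] yaw 0.0  -> [ 0.4   -0.242  0.056]
```

Emit:
apply_moves(steps=[{"slide": [-0.09, -0.25, 0.085], "yaw": -0.006, "gripper": 1}, {"slide": [-0.09, -0.25, 0.085], "yaw": -0.006, "gripper": 1}, {"slide": [-0.5, -0.28, 0.18], "yaw": -0.016, "gripper": 1}, {"slide": [-0.75, -0.3, 0.24], "yaw": -0.02, "gripper": 1}, {"slide": [-0.99, -0.31, 0.29], "yaw": -0.023, "gripper": 1}])

```text
time: 21.7
eef_pos: [0.4875, -0.0784, 0.2358]
orientation: [-1.195, -1.141, 1.216]
wrist_force: [1.2, -0.0, -4.6]
finger_gap: 0.0127
```

Emit:
apply_moves(steps=[{"slide": [-0.53, 0.02, 0.302], "yaw": -0.006, "gripper": 1}, {"slide": [-0.53, 0.02, 0.302], "yaw": -0.006, "gripper": 1}, {"slide": [-0.53, 0.02, 0.302], "yaw": -0.006, "gripper": 1}, {"slide": [-0.53, 0.02, 0.302], "yaw": -0.006, "gripper": 1}, {"slide": [-0.53, 0.02, 0.302], "yaw": -0.006, "gripper": 1}])

```text
time: 22.32
eef_pos: [0.4072, -0.2074, 0.2354]
orientation: [-1.184, -1.155, 1.229]
wrist_force: [0.8, 0.2, -3.7]
finger_gap: 0.0127
```

Run:
```python
from plan import *
plan([(.40,-.24,.056,89)])
```

```text
now t 22.32 [ 0.4072 -0.2074  0.2354] phi 89.2 tool y [-0.053 -0.008 -0.999] gap 0.0127 F [ 0.8  0.2 -3.7] q7 1.51
slide [-0.124, 0.719, -0.011] yaw 0.001  -> [ 0.4   -0.24   0.056]
```

Emit:
apply_moves(steps=[{"slide": [-0.124, 0.05, 0], "yaw": 0, "gripper": 1}, {"slide": [-0.124, 0.25, -0.005], "yaw": 0, "gripper": 1}, {"slide": [-0.124, 0.5, -0.011], "yaw": 0, "gripper": 1}, {"slide": [-0.124, 0.719, -0.011], "yaw": 0, "gripper": 1}, {"slide": [-0.124, 0.719, -0.011], "yaw": 0, "gripper": 1}])

```text
time: 22.95
eef_pos: [0.4015, -0.2392, 0.0542]
orientation: [-1.181, -1.157, 1.231]
wrist_force: [0.2, 0.8, -3.9]
finger_gap: 0.013
```

Emit:
apply_moves(steps=[{"slide": [0, 0.005, 0], "yaw": 0, "gripper": 1}, {"slide": [0, 0.005, 0], "yaw": 0, "gripper": 0}, {"slide": [0, 0.005, 0], "yaw": 0, "gripper": 0}, {"slide": [0, -0.05, 0], "yaw": 0, "gripper": 0}, {"slide": [0, -0.35, 0], "yaw": 0, "gripper": 0}])

```text
time: 23.58
eef_pos: [0.4036, -0.2379, 0.1285]
orientation: [-1.174, -1.155, 1.232]
wrist_force: [1.0, -1.5, 0.4]
finger_gap: 0.0428
```

Run:
```python
from rib import *
print("scene"); im=ribs("scene","s5",zr=(.07,.1),box=(.3,.5,-.42,-.16))
im,d,p=load("scene"); cv2.imwrite("pics/c5.png",cv2.resize(im[180:350,100:320],None,fx=3,fy=3,interpolation=cv2.INTER_CUBIC))
print("packs from side"); ribs("side","s6",zr=(.066,.095),box=(.36,.66,.24,.46))
plan([(.48,.0,.24,84)])
```

```text
scene
rib px [190. 230.] n 145 c [ 0.4122 -0.2383] size [0.013 0.051] yaw -0.1 ztop 0.0883
rib px [159. 250.] n 101 c [ 0.4169 -0.3402] size [0.055 0.013] yaw 0.5 ztop 0.0873
packs from side
rib px [120. 250.] n 100 c [0.5756 0.3684] size [0.053 0.011] yaw 6.0 ztop 0.0832
rib px [170. 262.] n 137 c [0.4354 0.3017] size [0.055 0.013] yaw 10.3 ztop 0.0833
rib px [137. 283.] n 109 c [0.4464 0.4066] size [0.012 0.055] yaw -9.8 ztop 0.084
now t 23.68 [ 0.4097 -0.2393  0.1343] phi 89.3 tool y [-0.044 -0.011 -0.999] gap 0.0427 F [ 0.7 -0.3 -0.4] q7 1.37
slide [0.478, -0.223, -0.125] yaw 0.015  -> [ 0.445 -0.12   0.187]
slide [0.483, -0.223, -0.103] yaw 0.015  -> [0.48 0.   0.24]
```

View pics/c5.png

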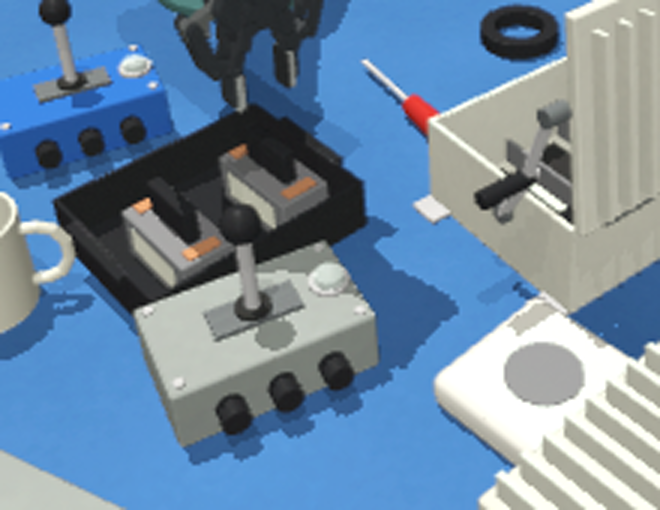

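The crop shows both spent packs upright in the tote (ribs at (175,210) and (275,155), tops at z 0.087 as expected) and the stay still locked. On to the fresh packs: hover and measure with the wrist camera.

Emit:
apply_moves(steps=[{"slide": [0.2, -0.35, -0.06], "yaw": 0.01, "gripper": 0}, {"slide": [0.5, -0.4, -0.2], "yaw": 0.02, "gripper": 0}, {"slide": [0.96, -0.446, -0.228], "yaw": 0.03, "gripper": 0}, {"slide": [0.96, -0.446, -0.228], "yaw": 0.03, "gripper": 0}, {"slide": [0.96, -0.446, -0.228], "yaw": 0.03, "gripper": 0}])

```text
time: 24.3
eef_pos: [0.4746, 0.0047, 0.242]
orientation: [-1.235, -1.098, 1.162]
wrist_force: [1.5, -0.7, -0.8]
finger_gap: 0.0425
```

Run:
```python
from rib import *
plan([(.52,.33,.27,84)])
```

```text
now t 24.3 [0.4746 0.0047 0.242 ] phi 84.1 tool y [-0.042 -0.011 -0.999] gap 0.0425 F [ 1.5 -0.7 -0.8] q7 0.96
slide [0.656, -0.067, -0.021] yaw 0.0  -> [0.497 0.167 0.256]
slide [0.655, -0.067, -0.022] yaw 0.001  -> [0.52 0.33 0.27]
```

Emit:
apply_moves(steps=[{"slide": [0.656, -0.067, -0.021], "yaw": 0, "gripper": 0}, {"slide": [0.656, -0.067, -0.021], "yaw": 0, "gripper": 0}, {"slide": [0.656, -0.067, -0.021], "yaw": 0, "gripper": 0}, {"slide": [0.656, -0.067, -0.021], "yaw": 0, "gripper": 0}, {"slide": [0.656, -0.067, -0.021], "yaw": 0, "gripper": 0}])

```text
time: 24.92
eef_pos: [0.4967, 0.1665, 0.256]
orientation: [-1.236, -1.097, 1.163]
wrist_force: [-0.0, -0.6, 0.4]
finger_gap: 0.0427
```

Emit:
apply_moves(steps=[{"slide": [0.655, -0.067, -0.022], "yaw": 0, "gripper": 0}, {"slide": [0.655, -0.067, -0.022], "yaw": 0, "gripper": 0}, {"slide": [0.655, -0.067, -0.022], "yaw": 0, "gripper": 0}, {"slide": [0.655, -0.067, -0.022], "yaw": 0, "gripper": 0}, {"slide": [0.655, -0.067, -0.022], "yaw": 0, "gripper": 0}])

```text
time: 25.55
eef_pos: [0.5199, 0.3261, 0.2691]
orientation: [-1.239, -1.093, 1.164]
wrist_force: [0.1, -0.3, 0.8]
finger_gap: 0.0425
```

```bash
cat > rib.py <<'E'
from plan import *
def ribs(n="wrist",f=None,zr=(.06,.1),box=(.34,.68,.22,.46),mx=170):
    im,d,p=grab(n,f); X=cloud(d,p)
    m=(d>.15)&(im.sum(2)<mx)&(X[...,2]>zr[0])&(X[...,2]<zr[1])&(X[...,0]>box[0])&(X[...,0]<box[1])&(X[...,1]>box[2])&(X[...,1]<box[3])
    k,lab,stt,cen=cv2.connectedComponentsWithStats(m.astype(np.uint8))
    for i in range(1,k):
        if stt[i,4]<80: continue
        Q=X[lab==i]; T=Q[Q[:,2]>np.percentile(Q[:,2],90)-.006]
        c,s,a=cv2.minAreaRect(T[:,:2].astype(np.float32))
        yaw=a if s[0]>s[1] else a-90
        print("rib px",cen[i].round(),"n",stt[i,4],"c",np.round(c,4),"size",np.round(s,3),"yaw",round((yaw+90)%180-90,1),"ztop",np.percentile(Q[:,2],90).round(4))
    return im
E
python3 - <<'E'
from rib import *
ribs(f="w3")
plan([(.58,.2755,.18,81)])
E
```

```text
rib px [329. 102.] n 906 c [0.451  0.4048] size [0.013 0.058] yaw -9.8 ztop 0.0825
rib px [233. 104.] n 749 c [0.4411 0.3024] size [0.059 0.014] yaw 10.1 ztop 0.0825
rib px [241. 205.] n 646 c [0.5545 0.2982] size [0.014 0.06 ] yaw -10.5 ztop 0.0826
rib px [300. 216.] n 489 c [0.5812 0.3661] size [0.057 0.013] yaw 4.2 ztop 0.0825
now t 25.6 [0.52   0.3257 0.2691] phi 84.0 tool y [-0.043 -0.015 -0.999] gap 0.0424 F [-0.4 -0.  -0. ] q7 0.43
slide [-0.168, 0.349, -0.274] yaw 0.016  -> [0.58  0.275 0.18 ]
```

View pics/w3.png

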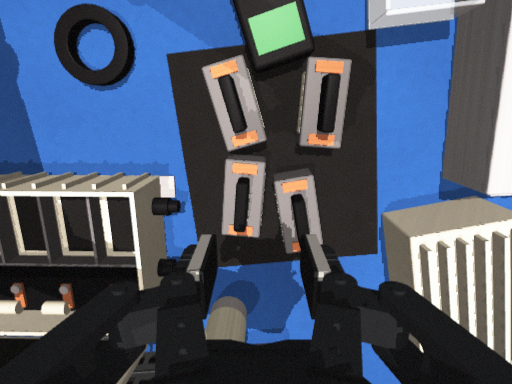

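The wrist view shows four fresh packs, ribs at (241,205), (300,216), (233,104) and (329,102). The nearest one was knocked to (0.5545,0.298). All rib tops are at 0.0825 as expected, so I'm fetching that one first.

Run:
```python
from rib import *
plan([(.5545,.2982,.15,79.5),(.5545,.2982,.052,79.5)])
```

```text
now t 25.6 [0.52   0.3257 0.2691] phi 84.0 tool y [-0.043 -0.015 -0.999] gap 0.0424 F [-0.4 -0.  -0. ] q7 0.43
slide [-0.086, 0.472, -0.168] yaw 0.025  -> [0.554 0.298 0.15 ]
slide [0.009, 0.391, -0.016] yaw -0.0  -> [0.555 0.298 0.052]
```

Emit:
apply_moves(steps=[{"slide": [-0.086, 0.25, -0.168], "yaw": 0.025, "gripper": 0}, {"slide": [-0.086, 0.472, -0.168], "yaw": 0.025, "gripper": 0}, {"slide": [-0.082, 0.65, -0.176], "yaw": 0.025, "gripper": 0}, {"slide": [-0.078, 0.863, -0.184], "yaw": 0.025, "gripper": 0}, {"slide": [-0.078, 0.863, -0.184], "yaw": 0.025, "gripper": 0}])

```text
time: 26.22
eef_pos: [0.5548, 0.2957, 0.0501]
orientation: [-1.275, -1.03, 1.106]
wrist_force: [-0.6, 0.6, 0.6]
finger_gap: 0.0429
```

Emit:
apply_moves(steps=[{"slide": [0, 0, 0], "yaw": 0, "gripper": 1}, {"slide": [0, 0, 0], "yaw": 0, "gripper": 1}, {"slide": [0, 0, 0], "yaw": 0, "gripper": 1}, {"slide": [0, -0.25, 0.01], "yaw": 0, "gripper": 1}, {"slide": [0, -0.5, 0.02], "yaw": 0, "gripper": 1}])

```text
time: 26.85
eef_pos: [0.5544, 0.2972, 0.1751]
orientation: [-1.275, -1.026, 1.109]
wrist_force: [0.8, -0.5, -3.6]
finger_gap: 0.0132
```

Run:
```python
from rib import *
t=case(-.032,-.099); print(t)
plan([(.53,.16,.22,82),(t[0]-.01,t[1]+.02,.22,84),(*t,.13,84)])
```

```text
[ 0.55692698 -0.07761276]
now t 26.85 [0.5544 0.2972 0.1751] phi 79.3 tool y [-0.048 -0.019 -0.999] gap 0.0132 F [ 0.8 -0.5 -3.6] q7 0.35
slide [-0.562, -0.164, 0.001] yaw -0.015  -> [0.53 0.16 0.22]
slide [-0.852, 0.014, -0.188] yaw -0.011  -> [ 0.547 -0.057  0.22 ]
slide [-0.067, 0.359, -0.065] yaw -0.0  -> [ 0.557 -0.078  0.13 ]
```

Run:
```python
from plan import *
im,d,p=load("wrist"); X=cloud(d,p); m=(d>.15)&(im.sum(2)>250)&(X[...,2]>.084)&(X[...,2]<.095)&(X[...,0]<.72)&(X[...,0]>.45)&(X[...,1]<.22)
Q=X[m]; D=Q[:,:2]-CC; c,s=np.cos(CA),np.sin(CA); U=D@[c,s];V=D@[-s,c]; print(len(Q),U.min(),V.max())
h,e=np.histogram(U,bins=np.arange(-.11,-.06,.002)); print("U",list(zip(e.round(3).tolist(),h.tolist())))
h,e=np.histogram(V,bins=np.arange(.12,.17,.002)); print("V",list(zip(e.round(3).tolist(),h.tolist())))
f=Q[U<-.085]; l=np.polyfit(f[:,1],f[:,0],1); print("front yaw",-np.degrees(np.arctan(l[0])))
```

```text
1738 -0.09461233729062443 0.15723241038435784
U [(-0.11, 0), (-0.108, 0), (-0.106, 0), (-0.104, 0), (-0.102, 0), (-0.1, 0), (-0.098, 0), (-0.096, 28), (-0.094, 348), (-0.092, 249), (-0.09, 138), (-0.088, 12), (-0.086, 8), (-0.084, 13), (-0.082, 14), (-0.08, 9), (-0.078, 10), (-0.076, 12), (-0.074, 11), (-0.072, 11), (-0.07, 10), (-0.068, 12), (-0.066, 11), (-0.064, 11)]
V [(0.12, 12), (0.122, 9), (0.124, 10), (0.126, 9), (0.128, 7), (0.13, 11), (0.132, 10), (0.134, 10), (0.136, 8), (0.138, 9), (0.14, 10), (0.142, 10), (0.144, 9), (0.146, 9), (0.148, 8), (0.15, 80), (0.152, 169), (0.154, 231), (0.156, 162), (0.158, 0), (0.16, 0), (0.162, 0), (0.164, 0), (0.166, 0), (0.168, 0)]
front yaw -6.389779317596447
```

Emit:
apply_moves(steps=[{"slide": [-0.1, -0.164, 0.001], "yaw": 0, "gripper": 1}, {"slide": [-0.35, -0.164, 0.001], "yaw": -0.01, "gripper": 1}, {"slide": [-0.562, -0.164, 0.001], "yaw": -0.015, "gripper": 1}, {"slide": [-0.8, -0.164, -0.05], "yaw": -0.02, "gripper": 1}, {"slide": [-1.0, -0.16, -0.09], "yaw": -0.02, "gripper": 1}])

```text
time: 27.48
eef_pos: [0.5306, 0.0446, 0.2206]
orientation: [-1.248, -1.069, 1.157]
wrist_force: [1.1, 0.4, -4.0]
finger_gap: 0.013
```

Run:
```python
from plan import *
t=case(-.032,-.099)+[.003,.001]
plan([(t[0],t[1],.2,84),(*t,.11,84)])
```

```text
now t 27.48 [0.5306 0.0446 0.2206] phi 82.8 tool y [-0.05  -0.022 -0.999] gap 0.013 F [ 1.1  0.4 -4. ] q7 0.81
slide [-0.464, 0.087, -0.181] yaw -0.006  -> [ 0.56  -0.077  0.2  ]
slide [0.01, 0.359, -0.017] yaw -0.0  -> [ 0.56  -0.076  0.11 ]
```

Emit:
apply_moves(steps=[{"slide": [-0.464, 0.087, -0.181], "yaw": -0.006, "gripper": 1}, {"slide": [-0.464, 0.087, -0.181], "yaw": -0.006, "gripper": 1}, {"slide": [-0.464, 0.087, -0.181], "yaw": -0.006, "gripper": 1}, {"slide": [-0.46, 0.3, -0.19], "yaw": -0.006, "gripper": 1}, {"slide": [-0.454, 0.446, -0.198], "yaw": -0.006, "gripper": 1}])

```text
time: 28.1
eef_pos: [0.5581, -0.0771, 0.1084]
orientation: [-1.238, -1.08, 1.172]
wrist_force: [0.0, -0.3, -3.5]
finger_gap: 0.0132
```

Run:
```python
from plan import *
t=case(-.032,-.099)+[.003,.001]
plan([(*t,.0575,84)])
```

```text
now t 28.1 [ 0.5581 -0.0771  0.1084] phi 83.9 tool y [-0.053 -0.022 -0.998] gap 0.0132 F [ 0.  -0.3 -3.5] q7 0.91
slide [0.008, 0.203, -0.017] yaw -0.001  -> [ 0.56  -0.077  0.057]
```

Emit:
apply_moves(steps=[{"slide": [0.004, 0.07, -0.01], "yaw": 0, "gripper": 1}, {"slide": [0.008, 0.14, -0.017], "yaw": 0, "gripper": 1}, {"slide": [0.008, 0.203, -0.017], "yaw": 0, "gripper": 1}, {"slide": [0.008, 0.203, -0.017], "yaw": 0, "gripper": 1}, {"slide": [0.008, 0.203, -0.017], "yaw": 0, "gripper": 1}])

```text
time: 28.72
eef_pos: [0.5603, -0.0766, 0.0581]
orientation: [-1.239, -1.081, 1.172]
wrist_force: [-0.4, -0.8, -3.6]
finger_gap: 0.0131
```

Emit:
apply_moves(steps=[{"slide": [0, 0, 0], "yaw": 0, "gripper": 0}, {"slide": [0, 0, 0], "yaw": 0, "gripper": 0}, {"slide": [0, -0.1, 0.01], "yaw": 0, "gripper": 0}, {"slide": [0, -0.35, 0.02], "yaw": 0, "gripper": 0}, {"slide": [0, -0.6, 0.03], "yaw": 0, "gripper": 0}])

```text
time: 29.35
eef_pos: [0.5604, -0.0724, 0.2099]
orientation: [-1.238, -1.081, 1.172]
wrist_force: [1.5, -0.5, 1.0]
finger_gap: 0.0429
```

```bash
cat > seat.py <<'E'
from plan import *
def seat(n="side",f=None):
    im,d,p=grab(n,f); X=cloud(d,p); D=X[...,:2]-CC; c,s=np.cos(CA),np.sin(CA); U=D@[c,s];V=D@[-s,c]
    for y in(-.099,-.033,.033,.099):
        b=(d>0)&(abs(U+.032)<.05)&(abs(V-y)<.026)&(im.sum(2)<170)&(X[...,2]>.068)&(X[...,2]<.12); Q=X[b]
        if len(Q)>15:
            cc,ss,a=cv2.minAreaRect(Q[:,:2].astype(np.float32)); print(n,y,len(Q),"rib case",U[b].mean().round(4),V[b].mean().round(4),"ztop",np.percentile(Q[:,2],[50,95]).round(4), "slope",np.polyfit(U[b],X[b][:,2],1)[0].round(3))
    return im
E
python3 - <<'E'
from seat import *
seat()
plan([(.53,.1,.24,90),(.58,.366,.2,94)])
E
```

```text
side -0.099 80 rib case -0.0339 -0.0954 ztop [0.0825 0.0886] slope 0.008
now t 29.4 [ 0.5656 -0.0708  0.2183] phi 83.9 tool y [-0.039 -0.023 -0.999] gap 0.0428 F [1.4 0.6 3.3] q7 1.02
slide [0.662, -0.097, 0.218] yaw -0.034  -> [0.53 0.1  0.24]
slide [0.533, 0.063, -0.103] yaw -0.011  -> [0.555 0.233 0.22 ]
slide [0.53, 0.064, -0.121] yaw -0.011  -> [0.58  0.366 0.2  ]
```

Emit:
apply_moves(steps=[{"slide": [0.662, -0.097, 0.218], "yaw": -0.034, "gripper": 0}, {"slide": [0.662, -0.097, 0.218], "yaw": -0.034, "gripper": 0}, {"slide": [0.662, -0.097, 0.218], "yaw": -0.034, "gripper": 0}, {"slide": [0.85, -0.08, 0.15], "yaw": -0.04, "gripper": 0}, {"slide": [1.0, -0.07, 0.11], "yaw": -0.045, "gripper": 0}])

```text
time: 30.02
eef_pos: [0.566, 0.1832, 0.2307]
orientation: [-1.181, -1.198, 1.27]
wrist_force: [-0.7, -0.8, 0.2]
finger_gap: 0.0428
```

Run:
```python
from plan import *
plan([(.5812,.3661,.16,94)])
```

```text
now t 30.02 [0.566  0.1832 0.2307] phi 92.1 tool y [-0.037 -0.023 -0.999] gap 0.0428 F [-0.7 -0.8  0.2] q7 0.74
slide [0.735, 0.264, -0.098] yaw -0.01  -> [0.581 0.366 0.16 ]
```

Emit:
apply_moves(steps=[{"slide": [0.735, 0.1, -0.098], "yaw": -0.01, "gripper": 0}, {"slide": [0.735, 0.2, -0.098], "yaw": -0.01, "gripper": 0}, {"slide": [0.735, 0.264, -0.098], "yaw": -0.01, "gripper": 0}, {"slide": [0.735, 0.264, -0.098], "yaw": -0.01, "gripper": 0}, {"slide": [0.735, 0.264, -0.098], "yaw": -0.01, "gripper": 0}])

```text
time: 30.65
eef_pos: [0.5808, 0.3665, 0.1596]
orientation: [-1.164, -1.221, 1.295]
wrist_force: [-0.1, -0.6, -0.2]
finger_gap: 0.0428
```

Run:
```python
from rib import *
ribs()
plan([(.5812,.3661,.052,94)])
```

```text
rib px [187.  25.] n 751 c [0.4576 0.3054] size [0.026 0.014] yaw 9.5 ztop 0.082
rib px [325.  41.] n 773 c [0.4591 0.4033] size [0.013 0.043] yaw -9.6 ztop 0.0821
rib px [260. 202.] n 1183 c [0.5824 0.3662] size [0.058 0.013] yaw 3.6 ztop 0.0826
now t 30.7 [0.5817 0.365  0.1601] phi 93.9 tool y [-0.036 -0.024 -0.999] gap 0.0428 F [-0.3  0.2 -0.2] q7 0.51
slide [0.014, 0.432, -0.015] yaw -0.001  -> [0.581 0.366 0.052]
```

Emit:
apply_moves(steps=[{"slide": [0.014, 0.2, -0.015], "yaw": 0, "gripper": 0}, {"slide": [0.014, 0.35, -0.015], "yaw": 0, "gripper": 0}, {"slide": [0.014, 0.432, -0.015], "yaw": 0, "gripper": 0}, {"slide": [0.014, 0.432, -0.015], "yaw": 0, "gripper": 0}, {"slide": [0.014, 0.432, -0.015], "yaw": 0, "gripper": 0}])

```text
time: 31.32
eef_pos: [0.5825, 0.3667, 0.054]
orientation: [-1.167, -1.222, 1.29]
wrist_force: [-0.4, -0.0, 0.3]
finger_gap: 0.0423
```

Emit:
apply_moves(steps=[{"slide": [0, 0, 0], "yaw": 0, "gripper": 1}, {"slide": [0, 0, 0], "yaw": 0, "gripper": 1}, {"slide": [0, 0, 0], "yaw": 0, "gripper": 1}, {"slide": [0, -0.25, 0.01], "yaw": 0, "gripper": 1}, {"slide": [0, -0.6, 0.02], "yaw": 0, "gripper": 1}])

```text
time: 31.95
eef_pos: [0.5816, 0.3681, 0.1788]
orientation: [-1.166, -1.219, 1.293]
wrist_force: [1.1, 1.2, -4.0]
finger_gap: 0.0125
```

Run:
```python
from rib import *
t=case(-.032,-.033)+[.003,.001]; print(t)
plan([(.545,.14,.22,88),(*t,.2,84)])
```

```text
[ 0.56682586 -0.01097431]
now t 31.95 [0.5816 0.3681 0.1788] phi 93.8 tool y [-0.036 -0.024 -0.999] gap 0.0125 F [ 1.1  1.2 -4. ] q7 0.52
slide [-0.904, -0.137, 0.213] yaw 0.032  -> [0.545 0.14  0.22 ]
slide [-0.598, 0.091, -0.111] yaw 0.023  -> [ 0.567 -0.011  0.2  ]
```

Emit:
apply_moves(steps=[{"slide": [-0.1, -0.15, 0.05], "yaw": 0.01, "gripper": 1}, {"slide": [-0.35, -0.17, 0.1], "yaw": 0.02, "gripper": 1}, {"slide": [-0.6, -0.137, 0.15], "yaw": 0.03, "gripper": 1}, {"slide": [-0.8, -0.137, 0.19], "yaw": 0.032, "gripper": 1}, {"slide": [-0.98, -0.137, 0.213], "yaw": 0.032, "gripper": 1}])

```text
time: 32.58
eef_pos: [0.5446, 0.1179, 0.2197]
orientation: [-1.217, -1.143, 1.221]
wrist_force: [1.6, -0.3, -3.3]
finger_gap: 0.013
```

Run:
```python
from rib import *
t=case(-.032,-.033)+[.003,.001]
plan([(*t,.2,84),(*t,.11,84)])
```

```text
now t 32.58 [0.5446 0.1179 0.2197] phi 88.0 tool y [-0.038 -0.026 -0.999] gap 0.013 F [ 1.6 -0.3 -3.3] q7 0.75
slide [-0.51, 0.089, -0.11] yaw 0.022  -> [ 0.567 -0.011  0.2  ]
slide [0.011, 0.359, -0.013] yaw 0.0  -> [ 0.567 -0.011  0.11 ]
```

Emit:
apply_moves(steps=[{"slide": [-0.51, 0.089, -0.11], "yaw": 0.022, "gripper": 1}, {"slide": [-0.51, 0.089, -0.11], "yaw": 0.022, "gripper": 1}, {"slide": [-0.51, 0.089, -0.11], "yaw": 0.022, "gripper": 1}, {"slide": [-0.505, 0.3, -0.118], "yaw": 0.022, "gripper": 1}, {"slide": [-0.499, 0.448, -0.123], "yaw": 0.022, "gripper": 1}])

```text
time: 33.2
eef_pos: [0.5658, -0.011, 0.1085]
orientation: [-1.249, -1.091, 1.17]
wrist_force: [-0.0, 0.7, -4.1]
finger_gap: 0.0129
```

Run:
```python
from rib import *
t=case(-.032,-.033)+[.003,.001]
plan([(*t,.059,84)])
```

```text
now t 33.2 [ 0.5658 -0.011   0.1085] phi 84.1 tool y [-0.04  -0.026 -0.999] gap 0.0129 F [-0.   0.7 -4.1] q7 0.78
slide [0.006, 0.198, -0.012] yaw 0.0  -> [ 0.567 -0.011  0.059]
```

Emit:
apply_moves(steps=[{"slide": [0.004, 0.07, -0.01], "yaw": 0, "gripper": 1}, {"slide": [0.006, 0.14, -0.012], "yaw": 0, "gripper": 1}, {"slide": [0.006, 0.198, -0.012], "yaw": 0, "gripper": 1}, {"slide": [0.006, 0.198, -0.012], "yaw": 0, "gripper": 1}, {"slide": [0.006, 0.198, -0.012], "yaw": 0, "gripper": 1}])

```text
time: 33.83
eef_pos: [0.5682, -0.011, 0.0606]
orientation: [-1.252, -1.092, 1.17]
wrist_force: [-1.9, -2.2, 6.2]
finger_gap: 0.013
```

Emit:
apply_moves(steps=[{"slide": [0, 0, 0], "yaw": 0, "gripper": 0}, {"slide": [0, 0, 0], "yaw": 0, "gripper": 0}, {"slide": [0, -0.1, 0.01], "yaw": 0, "gripper": 0}, {"slide": [0, -0.35, 0.02], "yaw": 0, "gripper": 0}, {"slide": [0, -0.6, 0.03], "yaw": 0, "gripper": 0}])

```text
time: 34.45
eef_pos: [0.5661, -0.006, 0.2118]
orientation: [-1.251, -1.092, 1.17]
wrist_force: [1.5, -1.4, 0.5]
finger_gap: 0.0427
```

Run:
```python
from seat import *
seat()
plan([(.49,.14,.23,92),(.4415,.3024,.17,100)])
```

```text
side -0.099 83 rib case -0.0344 -0.0956 ztop [0.0826 0.0885] slope 0.01
side -0.033 89 rib case -0.033 -0.0294 ztop [0.0828 0.0884] slope 0.081
now t 34.5 [ 0.571  -0.0038  0.2201] phi 84.1 tool y [-0.024 -0.026 -0.999] gap 0.0427 F [1.1 1.1 3.7] q7 0.9
slide [0.537, -0.047, 0.383] yaw -0.044  -> [0.49 0.14 0.23]
slide [0.662, 0.228, 0.165] yaw -0.044  -> [0.442 0.302 0.17 ]
```

Emit:
apply_moves(steps=[{"slide": [0.537, -0.047, 0.383], "yaw": -0.044, "gripper": 0}, {"slide": [0.537, -0.047, 0.383], "yaw": -0.044, "gripper": 0}, {"slide": [0.537, -0.047, 0.383], "yaw": -0.044, "gripper": 0}, {"slide": [0.75, 0, 0.45], "yaw": -0.06, "gripper": 0}, {"slide": [0.9, 0.05, 0.48], "yaw": -0.07, "gripper": 0}])

```text
time: 35.12
eef_pos: [0.4738, 0.2349, 0.2041]
orientation: [-1.15, -1.268, 1.326]
wrist_force: [0.9, 0.3, 1.0]
finger_gap: 0.0431
```

Run:
```python
from plan import *
plan([(.4415,.3024,.16,100)])
```

```text
now t 35.12 [0.4738 0.2349 0.2041] phi 96.9 tool y [-0.022 -0.025 -0.999] gap 0.0431 F [0.9 0.3 1. ] q7 0.6
slide [0.288, 0.172, 0.092] yaw -0.017  -> [0.441 0.303 0.16 ]
```

Emit:
apply_moves(steps=[{"slide": [0.288, 0.172, 0.092], "yaw": -0.017, "gripper": 0}, {"slide": [0.288, 0.172, 0.092], "yaw": -0.017, "gripper": 0}, {"slide": [0.288, 0.172, 0.092], "yaw": -0.017, "gripper": 0}, {"slide": [0.288, 0.172, 0.092], "yaw": -0.017, "gripper": 0}, {"slide": [0.288, 0.172, 0.092], "yaw": -0.017, "gripper": 0}])

```text
time: 35.75
eef_pos: [0.4427, 0.3011, 0.1605]
orientation: [-1.124, -1.305, 1.362]
wrist_force: [0.6, 0.1, 0.2]
finger_gap: 0.0428
```

Run:
```python
from rib import *
ribs()
plan([(.4415,.3024,.052,100)])
```

```text
rib px [262. 196.] n 1304 c [0.4399 0.3022] size [0.059 0.013] yaw 9.6 ztop 0.0825
rib px [385. 229.] n 2067 c [0.4502 0.4046] size [0.014 0.059] yaw -9.9 ztop 0.0824
now t 35.8 [0.4426 0.3012 0.1606] phi 99.8 tool y [-0.021 -0.025 -0.999] gap 0.0427 F [0.7 0.8 0.4] q7 0.45
slide [0.015, 0.434, -0.007] yaw -0.001  -> [0.441 0.302 0.052]
```

Emit:
apply_moves(steps=[{"slide": [0.015, 0.2, -0.003], "yaw": 0, "gripper": 0}, {"slide": [0.015, 0.35, -0.003], "yaw": 0, "gripper": 0}, {"slide": [0.015, 0.434, -0.003], "yaw": 0, "gripper": 0}, {"slide": [0.015, 0.434, -0.003], "yaw": 0, "gripper": 0}, {"slide": [0.015, 0.434, -0.003], "yaw": 0, "gripper": 0}])

```text
time: 36.42
eef_pos: [0.4413, 0.3025, 0.053]
orientation: [-1.125, -1.306, 1.36]
wrist_force: [-0.3, 0.4, 0.1]
finger_gap: 0.0424
```

Emit:
apply_moves(steps=[{"slide": [0, 0, 0], "yaw": 0, "gripper": 1}, {"slide": [0, 0, 0], "yaw": 0, "gripper": 1}, {"slide": [0, 0, 0], "yaw": 0, "gripper": 1}, {"slide": [0, -0.25, 0.01], "yaw": 0, "gripper": 1}, {"slide": [0, -0.7, 0.02], "yaw": 0, "gripper": 1}])

```text
time: 37.05
eef_pos: [0.4391, 0.3037, 0.1785]
orientation: [-1.123, -1.303, 1.363]
wrist_force: [2.2, 0.6, -4.7]
finger_gap: 0.0127
```

Run:
```python
from rib import *
t=case(-.032,.033)+[.003,.001]
plan([(.52,.2,.22,92),(*t,.2,84)])
```

```text
now t 37.05 [0.4391 0.3037 0.1785] phi 99.7 tool y [-0.023 -0.026 -0.999] gap 0.0127 F [ 2.2  0.6 -4.7] q7 0.47
slide [-0.467, -0.163, -0.245] yaw 0.043  -> [0.52 0.2  0.22]
slide [-0.586, 0.091, -0.196] yaw 0.044  -> [0.574 0.055 0.2  ]
```

Emit:
apply_moves(steps=[{"slide": [-0.1, -0.163, -0.06], "yaw": 0.01, "gripper": 1}, {"slide": [-0.3, -0.163, -0.16], "yaw": 0.03, "gripper": 1}, {"slide": [-0.467, -0.163, -0.245], "yaw": 0.043, "gripper": 1}, {"slide": [-0.65, -0.15, -0.34], "yaw": 0.06, "gripper": 1}, {"slide": [-0.8, -0.13, -0.41], "yaw": 0.07, "gripper": 1}])

```text
time: 37.67
eef_pos: [0.5752, 0.1217, 0.2121]
orientation: [-1.238, -1.14, 1.201]
wrist_force: [0.6, 1.3, -5.1]
finger_gap: 0.0126
```

Run:
```python
from rib import *
t=case(-.032,.033)+[.003,.001]
plan([(*t,.2,84),(*t,.11,84)])
```

```text
now t 37.67 [0.5752 0.1217 0.2121] phi 87.0 tool y [-0.023 -0.027 -0.999] gap 0.0126 F [ 0.6  1.3 -5.1] q7 0.73
slide [-0.267, 0.056, -0.01] yaw 0.016  -> [0.574 0.055 0.2  ]
slide [0.011, 0.359, -0.007] yaw 0.0  -> [0.574 0.055 0.11 ]
```

Emit:
apply_moves(steps=[{"slide": [-0.267, 0.056, -0.01], "yaw": 0.016, "gripper": 1}, {"slide": [-0.267, 0.056, -0.01], "yaw": 0.016, "gripper": 1}, {"slide": [-0.267, 0.056, -0.01], "yaw": 0.016, "gripper": 1}, {"slide": [-0.262, 0.25, -0.014], "yaw": 0.016, "gripper": 1}, {"slide": [-0.256, 0.415, -0.017], "yaw": 0.016, "gripper": 1}])

```text
time: 38.3
eef_pos: [0.5739, 0.0572, 0.1099]
orientation: [-1.26, -1.108, 1.163]
wrist_force: [0.0, 0.2, -5.3]
finger_gap: 0.0129
```

Run:
```python
from rib import *
t=case(-.032,.033)+[.002,.001]
plan([(*t,.059,84)])
```

```text
now t 38.3 [0.5739 0.0572 0.1099] phi 84.2 tool y [-0.021 -0.025 -0.999] gap 0.0129 F [ 0.   0.2 -5.3] q7 0.66
slide [-0.005, 0.204, -0.0] yaw 0.001  -> [0.573 0.055 0.059]
```

Emit:
apply_moves(steps=[{"slide": [-0.005, 0.07, 0], "yaw": 0, "gripper": 1}, {"slide": [-0.005, 0.14, 0], "yaw": 0, "gripper": 1}, {"slide": [-0.005, 0.204, 0], "yaw": 0, "gripper": 1}, {"slide": [-0.005, 0.204, 0], "yaw": 0, "gripper": 1}, {"slide": [-0.005, 0.204, 0], "yaw": 0, "gripper": 1}])

```text
time: 38.92
eef_pos: [0.5737, 0.0553, 0.0596]
orientation: [-1.261, -1.11, 1.161]
wrist_force: [0.6, 0.5, -2.9]
finger_gap: 0.0125
```

Emit:
apply_moves(steps=[{"slide": [0, 0, 0], "yaw": 0, "gripper": 0}, {"slide": [0, 0, 0], "yaw": 0, "gripper": 0}, {"slide": [0, -0.1, 0.01], "yaw": 0, "gripper": 0}, {"slide": [0, -0.35, 0.02], "yaw": 0, "gripper": 0}, {"slide": [0, -0.6, 0.03], "yaw": 0, "gripper": 0}])

```text
time: 39.55
eef_pos: [0.5688, 0.0596, 0.211]
orientation: [-1.26, -1.109, 1.161]
wrist_force: [1.0, -0.9, 1.3]
finger_gap: 0.0427
```

Run:
```python
from seat import *
seat()
plan([(.51,.22,.22,82),(.4505,.4047,.16,80)])
```

```text
side -0.099 81 rib case -0.0347 -0.0957 ztop [0.0827 0.0886] slope 0.039
side -0.033 90 rib case -0.0329 -0.0288 ztop [0.0828 0.0896] slope 0.054
side 0.033 90 rib case -0.0351 0.0365 ztop [0.0833 0.0893] slope 0.08
now t 39.6 [0.5733 0.0625 0.2194] phi 84.3 tool y [-0.006 -0.022 -1.   ] gap 0.0428 F [0.8 1.7 4.5] q7 0.78
slide [0.602, -0.015, 0.315] yaw 0.013  -> [0.51 0.22 0.22]
slide [0.703, 0.225, 0.339] yaw 0.011  -> [0.45  0.405 0.16 ]
```

Slopes vary only from noise, and the rib tops agree with a seated pack. Fourth pack next.

Emit:
apply_moves(steps=[{"slide": [0.602, -0.015, 0.315], "yaw": 0.013, "gripper": 0}, {"slide": [0.602, -0.015, 0.315], "yaw": 0.013, "gripper": 0}, {"slide": [0.602, -0.015, 0.315], "yaw": 0.013, "gripper": 0}, {"slide": [0.8, 0.05, 0.41], "yaw": 0.02, "gripper": 0}, {"slide": [0.95, 0.1, 0.48], "yaw": 0.02, "gripper": 0}])

```text
time: 40.22
eef_pos: [0.4764, 0.3126, 0.1898]
orientation: [-1.294, -1.077, 1.106]
wrist_force: [0.5, 0.5, -0.1]
finger_gap: 0.0428
```

Run:
```python
from plan import *
plan([(.4505,.4047,.16,80)])
```

```text
now t 40.23 [0.4764 0.3126 0.1898] phi 80.8 tool y [-0.005 -0.021 -1.   ] gap 0.0428 F [ 0.5  0.5 -0.1] q7 0.23
slide [0.35, 0.112, 0.161] yaw 0.004  -> [0.451 0.405 0.16 ]
```

Emit:
apply_moves(steps=[{"slide": [0.35, 0.112, 0.161], "yaw": 0.004, "gripper": 0}, {"slide": [0.35, 0.112, 0.161], "yaw": 0.004, "gripper": 0}, {"slide": [0.35, 0.112, 0.161], "yaw": 0.004, "gripper": 0}, {"slide": [0.35, 0.112, 0.161], "yaw": 0.004, "gripper": 0}, {"slide": [0.35, 0.112, 0.161], "yaw": 0.004, "gripper": 0}])

```text
time: 40.85
eef_pos: [0.4518, 0.403, 0.1601]
orientation: [-1.302, -1.066, 1.095]
wrist_force: [-0.3, 0.0, -0.5]
finger_gap: 0.0428
```

Run:
```python
from rib import *
ribs()
plan([(.4505,.4047,.052,80)])
```

```text
rib px [264. 193.] n 1347 c [0.45   0.4051] size [0.013 0.059] yaw -9.4 ztop 0.0825
now t 40.9 [0.4517 0.403  0.1602] phi 79.9 tool y [-0.004 -0.022 -1.   ] gap 0.0426 F [ 0.4 -0.3  0.2] q7 0.05
slide [0.015, 0.432, 0.006] yaw -0.001  -> [0.45  0.405 0.052]
```

Emit:
apply_moves(steps=[{"slide": [0.015, 0.2, 0.006], "yaw": 0, "gripper": 0}, {"slide": [0.015, 0.35, 0.006], "yaw": 0, "gripper": 0}, {"slide": [0.015, 0.432, 0.006], "yaw": 0, "gripper": 0}, {"slide": [0.015, 0.432, 0.006], "yaw": 0, "gripper": 0}, {"slide": [0.015, 0.432, 0.006], "yaw": 0, "gripper": 0}])

```text
time: 41.52
eef_pos: [0.4512, 0.4055, 0.0534]
orientation: [-1.302, -1.068, 1.093]
wrist_force: [-0.2, -1.5, -0.2]
finger_gap: 0.0429
```

Emit:
apply_moves(steps=[{"slide": [0, 0, 0], "yaw": 0, "gripper": 1}, {"slide": [0, 0, 0], "yaw": 0, "gripper": 1}, {"slide": [0, 0, 0], "yaw": 0, "gripper": 1}, {"slide": [0, -0.25, 0], "yaw": 0, "gripper": 1}, {"slide": [0, -0.7, 0], "yaw": 0, "gripper": 1}])

```text
time: 42.15
eef_pos: [0.4509, 0.4067, 0.1786]
orientation: [-1.302, -1.065, 1.096]
wrist_force: [0.9, 0.4, -3.1]
finger_gap: 0.0127
```

Run:
```python
from rib import *
t=case(-.032,.099)+[.001,.001]
plan([(.53,.25,.22,83),(*t,.2,84)])
```

```text
now t 42.15 [0.4509 0.4067 0.1786] phi 79.9 tool y [-0.005 -0.022 -1.   ] gap 0.0127 F [ 0.9  0.4 -3.1] q7 0.07
slide [-0.565, -0.153, -0.421] yaw -0.017  -> [0.53 0.25 0.22]
slide [-0.489, 0.091, -0.258] yaw -0.006  -> [0.579 0.12  0.2  ]
```

Emit:
apply_moves(steps=[{"slide": [-0.1, -0.153, -0.08], "yaw": -0.01, "gripper": 1}, {"slide": [-0.35, -0.153, -0.26], "yaw": -0.015, "gripper": 1}, {"slide": [-0.565, -0.153, -0.421], "yaw": -0.017, "gripper": 1}, {"slide": [-0.75, -0.14, -0.52], "yaw": -0.02, "gripper": 1}, {"slide": [-0.92, -0.12, -0.61], "yaw": -0.021, "gripper": 1}])

```text
time: 42.78
eef_pos: [0.5609, 0.1511, 0.2132]
orientation: [-1.274, -1.112, 1.145]
wrist_force: [1.0, 0.1, -4.9]
finger_gap: 0.0131
```

Run:
```python
from rib import *
t=case(-.032,.099)+[.001,.001]
plan([(*t,.2,84),(*t,.11,84)])
```

```text
now t 42.77 [0.5609 0.1511 0.2132] phi 83.6 tool y [-0.005 -0.023 -1.   ] gap 0.0131 F [ 1.   0.1 -4.9] q7 0.61
slide [-0.113, 0.055, -0.084] yaw -0.002  -> [0.579 0.12  0.2  ]
slide [0.008, 0.36, -0.001] yaw -0.0  -> [0.579 0.12  0.11 ]
```

Emit:
apply_moves(steps=[{"slide": [-0.113, 0.055, -0.084], "yaw": -0.002, "gripper": 1}, {"slide": [-0.113, 0.055, -0.084], "yaw": -0.002, "gripper": 1}, {"slide": [-0.113, 0.055, -0.084], "yaw": -0.002, "gripper": 1}, {"slide": [-0.108, 0.25, -0.085], "yaw": -0.002, "gripper": 1}, {"slide": [-0.105, 0.415, -0.085], "yaw": -0.002, "gripper": 1}])

```text
time: 43.4
eef_pos: [0.5782, 0.1223, 0.1098]
orientation: [-1.27, -1.12, 1.151]
wrist_force: [0.2, -0.4, -4.9]
finger_gap: 0.0128
```

Run:
```python
from rib import *
t=case(-.032,.099)+[.001,.001]
plan([(*t,.059,84)])
```

```text
now t 43.4 [0.5782 0.1223 0.1098] phi 84.1 tool y [-0.004 -0.022 -1.   ] gap 0.0128 F [ 0.2 -0.4 -4.9] q7 0.55
slide [-0.003, 0.203, -0.003] yaw 0.001  -> [0.579 0.12  0.059]
```

Emit:
apply_moves(steps=[{"slide": [-0.003, 0.07, 0], "yaw": 0, "gripper": 1}, {"slide": [-0.003, 0.14, 0], "yaw": 0, "gripper": 1}, {"slide": [-0.003, 0.203, 0], "yaw": 0, "gripper": 1}, {"slide": [-0.003, 0.203, 0], "yaw": 0, "gripper": 1}, {"slide": [-0.003, 0.203, 0], "yaw": 0, "gripper": 1}])

```text
time: 44.02
eef_pos: [0.5789, 0.1213, 0.0598]
orientation: [-1.271, -1.123, 1.149]
wrist_force: [0.2, 0.1, -2.0]
finger_gap: 0.0128
```

Emit:
apply_moves(steps=[{"slide": [0, 0, 0], "yaw": 0, "gripper": 0}, {"slide": [0, 0, 0], "yaw": 0, "gripper": 0}, {"slide": [0, -0.1, 0.01], "yaw": 0, "gripper": 0}, {"slide": [0, -0.35, 0.1], "yaw": 0, "gripper": 0}, {"slide": [0, -0.7, 0.3], "yaw": 0, "gripper": 0}])

```text
time: 44.65
eef_pos: [0.5256, 0.1298, 0.1997]
orientation: [-1.271, -1.123, 1.147]
wrist_force: [1.4, 0.5, 0.4]
finger_gap: 0.0428
```

Run:
```python
from seat import *
seat()
im,d,p=grab("wrist","w4")
im,d,p=grab("scene","s7"); X=cloud(d,p)
top=(d>0)&(X[...,0]>.45)&(X[...,0]<.67)&(X[...,1]>-.47)&(X[...,1]<-.22)&(X[...,2]>.05)&(X[...,2]<.062)
k,lab,s,c=cv2.connectedComponentsWithStats(cv2.morphologyEx(top.astype(np.uint8),cv2.MORPH_OPEN,np.ones((3,3))))
i=1+np.argmax(s[1:,4]); Q=X[lab==i]; print(s[i],cv2.minAreaRect(Q[:,:2].astype(np.float32)))
b=(d>0)&(X[...,0]>.45)&(X[...,0]<.67)&(X[...,1]>-.47)&(X[...,1]<-.22)&(X[...,2]>.12)&(X[...,2]<.17)&(im.sum(2)<200)
B=X[b]; print("ball",len(B),B.mean(0).round(4),B.min(0).round(3),B.max(0).round(3),"px",np.argwhere(b).mean(0))
l=(d>0)&(X[...,0]>.45)&(X[...,0]<.67)&(X[...,1]>-.47)&(X[...,1]<-.22)&(X[...,2]>.0595)&(X[...,2]<.085)&(im.sum(2)>480)
L=X[l]; print("lens",len(L),L.mean(0).round(4),"px",np.argwhere(l).mean(0), "lens px (308,217)/..", plane(209,273,.06,p))
# sphere fit
A=np.c_[2*B,np.ones(len(B))]; sol=np.linalg.lstsq(A,(B**2).sum(1),rcond=None)[0]; print("sphere",sol[:3].round(4),np.sqrt(sol[3]+sol[:3]@sol[:3]).round(4))
cv2.imwrite("pics/c7.png",cv2.resize(im[230:340,130:250],None,fx=4.5,fy=4.5,interpolation=cv2.INTER_CUBIC))
```

```text
side -0.099 85 rib case -0.0349 -0.0954 ztop [0.082  0.0885] slope 0.03
side -0.033 89 rib case -0.0323 -0.0291 ztop [0.0835 0.0892] slope 0.035
side 0.033 94 rib case -0.0349 0.0363 ztop [0.083  0.0884] slope 0.071
side 0.099 99 rib case -0.0366 0.1028 ztop [0.0842 0.0896] slope 0.038
[ 145  261   80   53 2081] ((0.5395627021789551, -0.3506733179092407), (0.15933583676815033, 0.11025881767272949), 74.72216796875)
ball 143 [ 0.5497 -0.3555  0.15  ] [ 0.534 -0.366  0.135] [ 0.558 -0.341  0.159] px [254.48951049 179.60839161]
lens 128 [ 0.5627 -0.3021  0.0653] px [274.3515625 206.265625 ] lens px (308,217)/.. [ 0.559053   -0.29227334  0.06      ]
sphere [ 0.544  -0.352   0.1449] 0.0137
```

View pics/w4.png

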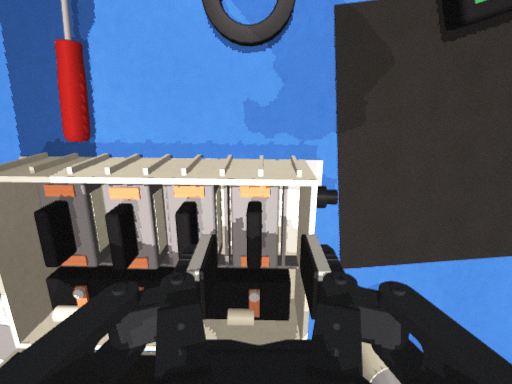

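View pics/c7.png

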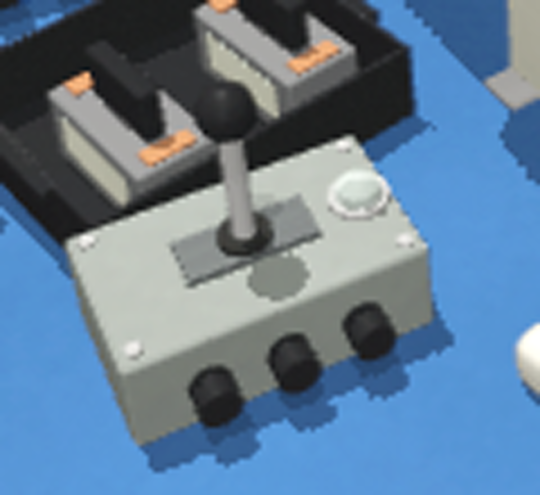

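The wrist view shows all four cradles filled with level packs and the bench mat empty. Two boxes look alike: the blue one and this grey one (pixel ~(185,280) in the scene view). The grey one is meant, and the crop confirms it. Its ball is at (0.544,-0.352) and the lens at (0.562,-0.301), so the push direction is about 73°.

Run:
```python
from plan import *
b=np.array([.544,-.352]); a=np.radians(73.5); u=np.array([np.cos(a),np.sin(a)])
s=b-.085*u; print(s)
plan([(.49,-.05,.27,80),(*s,.27,73.5),(*s,.118,73.5)])
```

```text
[ 0.5198587  -0.43349968]
now t 44.8 [0.5256 0.131  0.2013] phi 84.2 tool y [ 0.004 -0.02  -1.   ] gap 0.0425 F [-0.4  0.5 -0.8] q7 0.61
slide [-0.74, -0.261, 0.067] yaw 0.023  -> [ 0.49 -0.05  0.27]
slide [-0.745, 0.016, -0.191] yaw 0.018  -> [ 0.505 -0.242  0.27 ]
slide [-0.733, 0.015, -0.232] yaw 0.019  -> [ 0.52  -0.433  0.27 ]
slide [0.011, 0.608, 0.006] yaw -0.0  -> [ 0.52  -0.433  0.118]
```

Emit:
apply_moves(steps=[{"slide": [-0.74, -0.261, 0.067], "yaw": 0.023, "gripper": 1}, {"slide": [-0.74, -0.261, 0.067], "yaw": 0.023, "gripper": 1}, {"slide": [-0.74, -0.261, 0.067], "yaw": 0.023, "gripper": 1}, {"slide": [-0.74, -0.261, 0.067], "yaw": 0.023, "gripper": 1}, {"slide": [-0.74, -0.261, 0.067], "yaw": 0.023, "gripper": 1}])

```text
time: 45.42
eef_pos: [0.49, -0.0509, 0.2695]
orientation: [-1.305, -1.073, 1.09]
wrist_force: [-1.4, 0.3, -0.0]
finger_gap: 0.0001
```

Emit:
apply_moves(steps=[{"slide": [-0.745, 0.016, -0.191], "yaw": 0.018, "gripper": 1}, {"slide": [-0.745, 0.016, -0.191], "yaw": 0.018, "gripper": 1}, {"slide": [-0.745, 0.016, -0.191], "yaw": 0.018, "gripper": 1}, {"slide": [-0.745, 0.016, -0.191], "yaw": 0.018, "gripper": 1}, {"slide": [-0.745, 0.016, -0.191], "yaw": 0.018, "gripper": 1}])

```text
time: 46.05
eef_pos: [0.5051, -0.2408, 0.2684]
orientation: [-1.325, -1.033, 1.047]
wrist_force: [-0.0, 1.1, -0.1]
finger_gap: 0.0001
```

Emit:
apply_moves(steps=[{"slide": [-0.733, 0.015, -0.232], "yaw": 0.019, "gripper": 1}, {"slide": [-0.733, 0.015, -0.232], "yaw": 0.019, "gripper": 1}, {"slide": [-0.733, 0.015, -0.232], "yaw": 0.019, "gripper": 1}, {"slide": [-0.733, 0.015, -0.232], "yaw": 0.019, "gripper": 1}, {"slide": [-0.733, 0.015, -0.232], "yaw": 0.019, "gripper": 1}])

```text
time: 46.68
eef_pos: [0.5213, -0.4291, 0.2676]
orientation: [-1.345, -0.993, 1.003]
wrist_force: [0.2, -0.2, -0.2]
finger_gap: 0.0002
```

Run:
```python
from plan import *
b=np.array([.544,-.352]); a=np.radians(73.5); u=np.array([np.cos(a),np.sin(a)])
s=b-.085*u
plan([(*s,.118,73.5),(*(b-.035*u),.118,73.5),(*(b+.02*u),.118,73.5)])
```

```text
now t 46.67 [ 0.5213 -0.4291  0.2676] phi 73.6 tool y [ 0.003 -0.015 -1.   ] gap 0.0002 F [ 0.2 -0.2 -0.2] q7 1.51
slide [-0.01, 0.598, 0.005] yaw 0.001  -> [ 0.52  -0.433  0.118]
slide [0.199, -0.002, 0.0] yaw -0.0  -> [ 0.534 -0.386  0.118]
slide [0.22, -0.003, 0.001] yaw -0.0  -> [ 0.55  -0.333  0.118]
```

Emit:
apply_moves(steps=[{"slide": [-0.015, 0.25, 0.005], "yaw": 0, "gripper": 1}, {"slide": [-0.015, 0.45, 0.005], "yaw": 0, "gripper": 1}, {"slide": [-0.01, 0.598, 0.005], "yaw": 0, "gripper": 1}, {"slide": [-0.01, 0.598, 0.005], "yaw": 0, "gripper": 1}, {"slide": [-0.01, 0.598, 0.005], "yaw": 0, "gripper": 1}])

```text
time: 47.3
eef_pos: [0.5221, -0.4316, 0.1201]
orientation: [-1.346, -0.997, 1.004]
wrist_force: [-0.5, -0.4, 0.1]
finger_gap: 0.0002
```

Emit:
apply_moves(steps=[{"slide": [0.1, 0, 0], "yaw": 0, "gripper": 1}, {"slide": [0.2, 0, 0], "yaw": 0, "gripper": 1}, {"slide": [0.26, 0, 0], "yaw": 0, "gripper": 1}, {"slide": [0.32, 0, 0], "yaw": 0, "gripper": 1}, {"slide": [0.37, 0, 0], "yaw": 0, "gripper": 1}])

```text
time: 47.92
eef_pos: [0.5481, -0.3456, 0.1193]
orientation: [-1.351, -0.995, 1.005]
wrist_force: [-0.5, -7.9, -4.9]
finger_gap: 0.0001
```

```bash
cat > lev.py <<'E'
from plan import *
b=np.array([.544,-.352]); a=np.radians(73.5); u=np.array([np.cos(a),np.sin(a)])
def lev():
    p0,f,o=st(); print("TCP along",round((p0[:2]-b)@u,4),"F",o["wrist_force"].round(1),"t",o["time"])
    im,d,p=grab("scene"); X=cloud(d,p)
    m=(d>0)&(abs(X[...,0]-.555)<.04)&(X[...,1]>-.38)&(X[...,1]<-.26)&(X[...,2]>.105)&(X[...,2]<.165)&(im.sum(2)<200)
    B=X[m]; B=B[(B[:,:2]-p0[:2])@u>.012]
    if len(B)>20:
        A=np.c_[2*B,np.ones(len(B))]; s=np.linalg.lstsq(A,(B**2).sum(1),rcond=None)[0]; print("ball n",len(B),s[:3].round(4),"r",np.sqrt(s[3]+s[:3]@s[:3]).round(4),"along",((s[:2]-b)@u).round(4))
        print("angle",np.arctan2((s[:2]-b)@u,s[2]-.052-.002).round(3))
    return im
E
python3 - <<'E'
from lev import *
lev(); plan([(*(b+.022*u),.118,73.5)])
E
```

```text
TCP along 0.0073 F [-0.5 -7.9 -4.9] t 47.925
ball n 154 [ 0.5595 -0.3214  0.1437] r 0.0121 along 0.0338
angle 0.36
now t 47.98 [ 0.5482 -0.3437  0.119 ] phi 73.8 tool y [ 0.007 -0.018 -1.   ] gap 0.0 F [ 0.2 -6.9 -1.1] q7 1.24
slide [0.052, 0.003, 0.006] yaw 0.002  -> [ 0.55  -0.331  0.118]
```

Emit:
apply_moves(steps=[{"slide": [0.03, 0, 0.004], "yaw": 0, "gripper": 1}, {"slide": [0.052, 0, 0.006], "yaw": 0, "gripper": 1}, {"slide": [0.065, 0, 0.006], "yaw": 0, "gripper": 1}, {"slide": [0.075, 0, 0.006], "yaw": 0, "gripper": 1}, {"slide": [0.075, 0, 0.006], "yaw": 0, "gripper": 1}])

```text
time: 48.6
eef_pos: [0.5486, -0.3319, 0.1173]
orientation: [-1.353, -0.986, 1.01]
wrist_force: [-1.9, -11.2, -4.4]
finger_gap: 0.0001
```

Run:
```python
from lev import *
lev()
```

```text
TCP along 0.0206 F [ -1.9 -11.2  -4.4] t 48.6
ball n 154 [ 0.5659 -0.3098  0.142 ] r 0.0143 along 0.0466
angle 0.487
```

Emit:
apply_moves(steps=[{"slide": [0.02, 0, 0], "yaw": 0, "gripper": 1}, {"slide": [0.03, 0, 0], "yaw": 0, "gripper": 1}, {"slide": [0.04, 0, 0], "yaw": 0, "gripper": 1}, {"slide": [0.04, 0, 0], "yaw": 0, "gripper": 1}, {"slide": [0.04, 0, 0], "yaw": 0, "gripper": 1}])

```text
time: 49.28
eef_pos: [0.5486, -0.3313, 0.1169]
orientation: [-1.361, -0.974, 1.014]
wrist_force: [-2.3, -13.4, -0.8]
finger_gap: 0.0001
```

Run:
```python
from lev import *
lev()
```

```text
TCP along 0.0212 F [ -2.3 -13.4  -0.8] t 49.275
ball n 163 [ 0.566  -0.3092  0.1429] r 0.0152 along 0.0473
angle 0.489
```

At the stop: the TCP advanced only 0.6 mm of a commanded 10 mm and the force rose. I'm holding it there for well over 2 s.

Emit:
apply_moves(steps=[{"slide": [0.04, 0, 0], "yaw": 0, "gripper": 1}, {"slide": [0.04, 0, 0], "yaw": 0, "gripper": 1}, {"slide": [0.04, 0, 0], "yaw": 0, "gripper": 1}, {"slide": [0.04, 0, 0], "yaw": 0, "gripper": 1}, {"slide": [0.04, 0, 0], "yaw": 0, "gripper": 1}])

```text
time: 49.95
eef_pos: [0.5485, -0.3314, 0.1169]
orientation: [-1.371, -0.961, 1.019]
wrist_force: [-3.4, -13.8, 2.7]
finger_gap: 0.0002
```

Emit:
apply_moves(steps=[{"slide": [0.04, 0, 0], "yaw": 0, "gripper": 1}, {"slide": [0.04, 0, 0], "yaw": 0, "gripper": 1}, {"slide": [0.04, 0, 0], "yaw": 0, "gripper": 1}, {"slide": [0.04, 0, 0], "yaw": 0, "gripper": 1}, {"slide": [0.04, 0, 0], "yaw": 0, "gripper": 1}])

```text
time: 50.58
eef_pos: [0.5484, -0.3315, 0.1171]
orientation: [-1.38, -0.948, 1.024]
wrist_force: [-4.0, -14.1, 4.4]
finger_gap: -0.0002
```

Emit:
apply_moves(steps=[{"slide": [0.04, 0, 0], "yaw": 0, "gripper": 1}, {"slide": [0.04, 0, 0], "yaw": 0, "gripper": 1}, {"slide": [0.04, 0, 0], "yaw": 0, "gripper": 1}, {"slide": [0.04, 0, 0], "yaw": 0, "gripper": 1}, {"slide": [0.04, 0, 0], "yaw": 0, "gripper": 1}])

```text
time: 51.2
eef_pos: [0.5483, -0.3316, 0.1172]
orientation: [-1.389, -0.934, 1.028]
wrist_force: [-3.0, -13.5, 5.1]
finger_gap: 0.0
```

Emit:
apply_moves(steps=[{"slide": [0.04, 0, 0], "yaw": 0, "gripper": 1}, {"slide": [0.04, 0, 0], "yaw": 0, "gripper": 1}, {"slide": [0.04, 0, 0], "yaw": 0, "gripper": 1}, {"slide": [0.04, 0, 0], "yaw": 0, "gripper": 1}, {"slide": [0.04, 0, 0], "yaw": 0, "gripper": 1}])

```text
time: 51.82
eef_pos: [0.5481, -0.3317, 0.1174]
orientation: [-1.398, -0.921, 1.034]
wrist_force: [-3.8, -13.7, 4.5]
finger_gap: -0.0001
```

Run:
```python
from lev import *
im=lev(); cv2.imwrite("pics/c8.png",cv2.resize(im[200:340,120:300],None,fx=4,fy=4,interpolation=cv2.INTER_CUBIC))
plan([(*(b-.11*u),.118,73.5),(*(b-.11*u),.27,73.5)])
```

```text
TCP along 0.0206 F [ -3.8 -13.7   4.5] t 51.825
ball n 161 [ 0.567  -0.3096  0.1431] r 0.0154 along 0.0472
angle 0.488
now t 51.88 [ 0.5481 -0.3317  0.1173] phi 71.6 tool y [-0.024 -0.082 -0.996] gap 0.0001 F [ -3.9 -13.1   4.8] q7 1.12
slide [-0.52, 0.042, -0.024] yaw -0.01  -> [ 0.513 -0.457  0.118]
slide [-0.052, -0.606, -0.0] yaw -0.0  -> [ 0.513 -0.457  0.27 ]
```

View pics/c8.png

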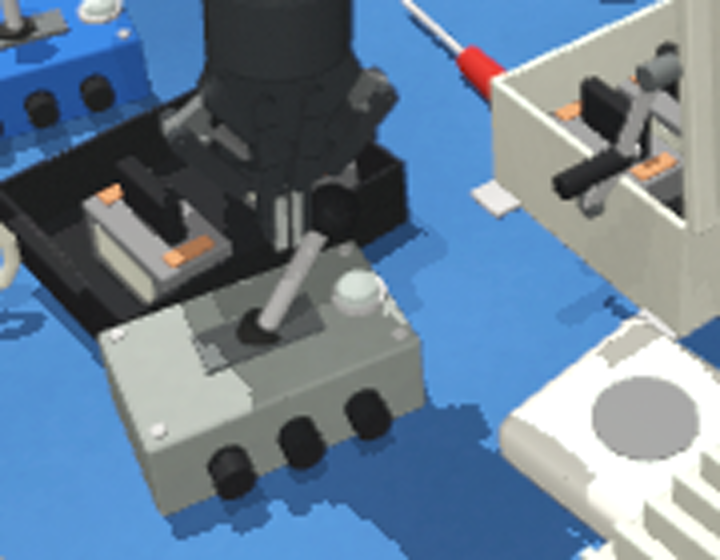

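The crop shows the lever leaning fully towards the lens. One firmer push will confirm it's on its stop, held again for 2 s, and then I release.

Emit:
apply_moves(steps=[{"slide": [0.06, 0, 0], "yaw": 0, "gripper": 1}, {"slide": [0.08, 0, 0], "yaw": 0, "gripper": 1}, {"slide": [0.08, 0, 0], "yaw": 0, "gripper": 1}, {"slide": [0.08, 0, 0], "yaw": 0, "gripper": 1}, {"slide": [0.08, 0, 0], "yaw": 0, "gripper": 1}])

```text
time: 52.5
eef_pos: [0.5479, -0.3314, 0.1176]
orientation: [-1.415, -0.894, 1.045]
wrist_force: [-8.3, -25.2, 8.8]
finger_gap: -0.0003
```

Emit:
apply_moves(steps=[{"slide": [0.08, 0, 0], "yaw": 0, "gripper": 1}, {"slide": [0.08, 0, 0], "yaw": 0, "gripper": 1}, {"slide": [0.08, 0, 0], "yaw": 0, "gripper": 1}, {"slide": [0.08, 0, 0], "yaw": 0, "gripper": 1}, {"slide": [0.08, 0, 0], "yaw": 0, "gripper": 1}])

```text
time: 53.12
eef_pos: [0.5477, -0.3316, 0.1179]
orientation: [-1.432, -0.865, 1.056]
wrist_force: [-9.5, -24.2, 11.5]
finger_gap: 0.0003
```

Emit:
apply_moves(steps=[{"slide": [0.06, 0, 0], "yaw": 0, "gripper": 1}, {"slide": [0.06, 0, 0], "yaw": 0, "gripper": 1}, {"slide": [0.06, 0, 0], "yaw": 0, "gripper": 1}, {"slide": [0.06, 0, 0], "yaw": 0, "gripper": 1}, {"slide": [0.06, 0, 0], "yaw": 0, "gripper": 1}])

```text
time: 53.75
eef_pos: [0.5473, -0.3321, 0.1182]
orientation: [-1.445, -0.843, 1.065]
wrist_force: [-6.6, -19.8, 10.7]
finger_gap: 0.0002
```

Emit:
apply_moves(steps=[{"slide": [0.06, 0, 0], "yaw": 0, "gripper": 1}, {"slide": [0.06, 0, 0], "yaw": 0, "gripper": 1}, {"slide": [0.06, 0, 0], "yaw": 0, "gripper": 1}, {"slide": [0.06, 0, 0], "yaw": 0, "gripper": 1}, {"slide": [0.06, 0, 0], "yaw": 0, "gripper": 1}])

```text
time: 54.38
eef_pos: [0.5471, -0.3323, 0.1185]
orientation: [-1.457, -0.82, 1.074]
wrist_force: [-6.4, -19.3, 11.2]
finger_gap: -0.0004
```

Run:
```python
from lev import *
lev()
plan([(*(b-.10*u),.125,72),(*(b-.11*u),.27,72)])
```

```text
TCP along 0.0197 F [ -6.4 -19.3  11.2] t 54.375
ball n 174 [ 0.5695 -0.3094  0.1446] r 0.0171 along 0.0481
angle 0.488
now t 54.42 [ 0.5471 -0.3324  0.1186] phi 69.1 tool y [-0.069 -0.166 -0.984] gap -0.0002 F [ -7.7 -18.4  11.1] q7 1.0
slide [-0.474, 0.06, -0.047] yaw -0.016  -> [ 0.516 -0.448  0.125]
slide [-0.143, -0.563, 0.007] yaw 0.0  -> [ 0.513 -0.458  0.27 ]
```

Firmly on the stop: 25 N and no further travel. Now I'm backing off slowly so the lever follows the finger home.

Emit:
apply_moves(steps=[{"slide": [-0.04, 0.005, -0.004], "yaw": 0, "gripper": 1}, {"slide": [-0.08, 0.01, -0.008], "yaw": 0, "gripper": 1}, {"slide": [-0.12, 0.015, -0.012], "yaw": 0, "gripper": 1}, {"slide": [-0.16, 0.02, -0.016], "yaw": 0, "gripper": 1}, {"slide": [-0.2, 0.025, -0.02], "yaw": 0, "gripper": 1}])

```text
time: 55.05
eef_pos: [0.534, -0.3799, 0.1206]
orientation: [-1.455, -0.823, 1.074]
wrist_force: [0.4, -0.2, 0.1]
finger_gap: -0.0002
```

Emit:
apply_moves(steps=[{"slide": [-0.04, 0.005, -0.004], "yaw": 0, "gripper": 1}, {"slide": [-0.1, 0.012, -0.01], "yaw": 0, "gripper": 1}, {"slide": [-0.2, 0.025, -0.02], "yaw": 0, "gripper": 1}, {"slide": [-0.274, 0.035, -0.027], "yaw": 0, "gripper": 1}, {"slide": [-0.274, 0.035, -0.027], "yaw": 0, "gripper": 1}])

```text
time: 55.68
eef_pos: [0.5144, -0.4493, 0.1239]
orientation: [-1.457, -0.819, 1.072]
wrist_force: [0.9, 0.2, -0.0]
finger_gap: 0.0003
```

Emit:
apply_moves(steps=[{"slide": [-0.143, -0.3, 0], "yaw": 0, "gripper": 1}, {"slide": [-0.143, -0.563, 0.007], "yaw": 0, "gripper": 1}, {"slide": [-0.143, -0.563, 0.007], "yaw": 0, "gripper": 1}, {"slide": [-0.143, -0.563, 0.007], "yaw": 0, "gripper": 1}, {"slide": [-0.143, -0.563, 0.007], "yaw": 0, "gripper": 1}])

```text
time: 56.3
eef_pos: [0.5088, -0.4573, 0.2666]
orientation: [-1.452, -0.818, 1.073]
wrist_force: [0.1, -0.1, 0.0]
finger_gap: 0.0001
```

Run:
```python
from lev import *
from seat import seat
from knob import knob
im=lev(); seat(); knob()
im,d,p=load("scene"); cv2.imwrite("pics/c9.png",cv2.resize(im[100:350,60:430],None,fx=2.1,fy=2.1,interpolation=cv2.INTER_CUBIC))
print(get_obs()["wrist_force"].round(1))
```

```text
TCP along -0.111 F [ 0.1 -0.1  0. ] t 56.3
ball n 149 [ 0.5423 -0.3501  0.1428] r 0.0158 along 0.0013
angle 0.015
side -0.099 84 rib case -0.0349 -0.0955 ztop [0.0822 0.089 ] slope 0.024
side -0.033 89 rib case -0.0324 -0.0294 ztop [0.0826 0.0886] slope 0.085
side 0.033 89 rib case -0.0348 0.0365 ztop [0.0842 0.0887] slope 0.038
side 0.099 100 rib case -0.037 0.1029 ztop [0.0843 0.0888] slope 0.05
knob n 60 [ 0.6482 -0.1894  0.1384] case x 0.0705
lid lean 1.4257420568867842
[-0.1  0.5 -0.6]
```

View pics/c9.png

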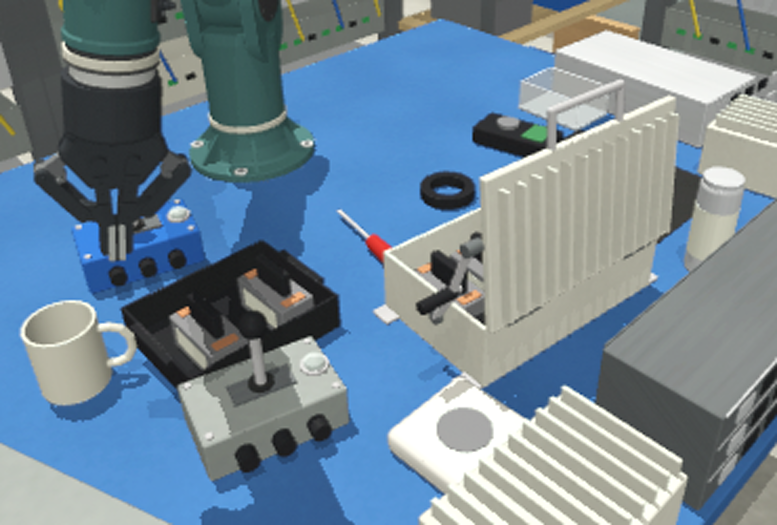

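The lever is upright again, both spent packs stand in the tote, the lid is up on its locked stay, and the other items are in place. Handing in.

```bash
python3 -c "
from station import bot; print(bot.finish_job())"
```

```text
the job is handed in; nothing more can be done
None
```

The whole job is done and handed in at about 56 s of the 210 s allowed; no verdict was reported.

- **Lid and stay:** I raised the lid to about 1.39 rad and pushed the elbow until it stopped moving (20 N). In the last picture the knob was still at its locked position, and the lid stayed up unaided.
- **Spent packs:** both went into the tote and stood upright, rib tops at about 0.088 m.
- **Fresh packs:** all four stand in the cradles, rib tops at about 0.089 m in the side view. One was knocked aside on the bench before I reached it; I found it with the wrist camera and placed it.
- **Lever:** I pushed it towards the lens to its stop and held it for about 5 s. I then backed off slowly, and it read 0.015 rad afterwards. It was not pushed the other way.

**Checks that disagreed:**
- The depth fit gave the lever about 0.49 rad at the stop, not 0.6. I judged it fully over because 25 N moved it no further and the finger stopped within 1 mm of where the given sizes put it.
- The lid angle measured about 1.43 rad when locked, against the stated 1.47. The same fit read about 0.04 low before locking, so I took it as measuring bias.
- Rib-top slopes in the case varied between 0.01 and 0.09 from picture to picture. I took this as noise, since the rib heights agreed and the wrist view showed the packs level.

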